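Tighten the fence clamp bolt with a box spanner in short ratchet swings

TASK

Take the cranked box spanner from its round pad and tighten the hex bolt of the fence clamp with it: fit the socket right down over the bolt head, turn the bolt clockwise (seen from above) with short swings of the handle between the two upright cheeks, lifting the socket off and refitting it further back for each new swing, until the bolt comes up firmly tight. Feel for the rise in resistance and stop there with a moderate pull, without overtightening. Then stand the spanner back on its pad, socket down, let go, and leave the other things where they are.

Things in the scene. Friction and masses are not known exactly. Their poses are not given: they have to be found in the camera images.
- fence_clamp: Fixed dark steel bracket, base 120 x 124 mm. Origin: bench level, on the bolt's vertical axis; its open front is on its -x side. Two upright cheeks (inner faces y = +-52 mm, x = -42 to 58 mm, tops 84 mm up) and a back plate (x = 49 mm) stand round the bolt, so a fitted spanner's handle can swing only about 45 degrees either side of the bracket's -x direction.
- bolt (a joint): Turn of the bolt's shank, rad, + clockwise seen from above; starts between -2.75 and -2.25. It turns against a friction of 0.25 N m as far as 0, where it stops hard: the bolt has come up. With the head unloaded, a corner of the head points along the clamp's -x axis at 0 and at every 60 degrees from there.
- bolt_twist (a joint): Springy twist of the bolt's head on its shank, rad, + clockwise: 0.2 rad per N m of torque on the head, 0 when unloaded. Turning the loose bolt gives about 0.05. Firmly tight: the shank at 0 and the twist pulled to 0.1 to 0.2 (0.5 to 1 N m, that is 5 to 10 N square to the handle at the grip point). Past 0.25 (1.25 N m) it is overloaded.
- bolt_head (a point): Centre of the top of the bolt's hexagon head, 50 mm above the bench. Head: 34 mm across flats, 39 mm across corners, 20 mm high, its top 4 mm tapered; it stands on a 48 mm washer. z is up; it turns with the bolt.
- spanner: Plain steel cranked box spanner, 0.35 kg. Origin: centre of the socket's open lower end (mouth); z up. Barrel 49 mm in diameter, 50 mm high; hex socket 35.2 mm across flats, 18 mm deep (4 degrees of play on the head either way). Level bar handle along -x, 14 mm wide, 16 mm high, to 137 mm from the axis; a socket corner points along it. Fully fitted, the mouth is 18 mm below the head's top.
- spanner_grip (a point): Point on the spanner's handle to take it by: centre of the bar, 100 mm from the barrel's axis along -x and 38 mm above the mouth. The axes are the spanner's own.
- pad_top (a point): Centre of the upper face of the fixed black round pad, 90 mm in diameter and 4 mm high, on which the spanner stands with its socket down.
- lead_stub: bystander: short piece of lead strip, 45 x 57 x 13 mm, origin at its underside
- glass_offcut: bystander: small flat glass offcut, 36 x 45 x 6 mm, origin at its underside
- nippers: bystander: nippers lying flat, 68 x 156 x 13 mm, origin at the underside
- flux_tin: bystander: round low tin, 71 mm in diameter, 32 mm high, origin at its underside
- clear_cup: bystander: clear cup, 66 mm in diameter, 55 mm high, origin at its underside
- solder_reel: bystander: flat reel, 89 x 84 x 24 mm, origin at its underside
- screwdriver: bystander: screwdriver, 214 mm long, lying, origin at its underside

How it is judged:
By the outcome, as a careful person would: the job done as asked, in the order asked, and still so for the second after the job is handed in, with the robot touching nothing.
It also fails if it takes over 72 s, if anything falls off the work surface, if the arm or the gripper's body presses on something with over 40 N, if the wrist force passes 120 N, or if a joint passes its speed limit or range.

ROBOT

A 6-joint arm with a two-finger parallel gripper is mounted at the origin on a cart in front of the work surface, level with it; the furniture and walls round the work are solid. World frame = base frame: x ahead of the robot, y to its left, z up, the work surface at z = 0. Lengths are in m, angles in rad, forces in N, time in s.
With the tool pointing down it reaches from about 0.375 to 0.9 m from the base axis. Payload 3.1 kg.
Tool frame: the origin (TCP) lies midway between the tips of the shut fingers; the grasp point (between the pads) lies grip_point_offset behind it (grip_point_offset is the distance from the TCP to the grasp point, in m); y points along the fingers, z is the direction in which the jaws open and shut, and the axes are right-handed (so a half turn about y gives the same grasp; the last joint's range is limited). The gripper opens to 87 mm and grips with 3 to 60 N. Pads are 19 mm wide; open, the fingers measure 117 mm over their backs; the gripper's body (75 mm by 190 mm) begins 51 mm behind the grasp point.
Start: joints at [-1.321, 0.527, 1.433, -0, 1.181, -0.178], TCP at [0.259, -0.569, 0.223] pointing down, gripper open.
Joint ranges: [-3.08, 3.08], [-0.75, 2.2], [0.22, 2.44], [-1.43, 4.57], [0, 2.65], [-2.85, 2.85]. Speed limits (rad/s): [2.79, 2.79, 3.14, 3.14, 3.14, 3.14].

INTERFACE

Orientations are given as a unit quaternion [x, y, z, w].
In Python, from rig import * gives the robot as it stands.
- The arm moves only by the tool jog_arm, never from a script. Its argument "increments" is a list that holds one entry, the list of rows, each a list of 7 numbers: the turn, a rotation vector about the world's x, y, z in degrees, then the shift along the world's x, y, z in m, then the closure, from -1 (fully open) to 1 (shut), so that 0 is half open. In form: [[[rx, ry, rz, x, y, z, jaw], ...]]. A call has 1 to 8 rows; each row is the pose to reach, as a shift and turn from the pose measured when the call began; what a row does not reach only later rows make up. A row lasts 1/10 s, in which the tool goes at most 50 mm and 8.59 degrees, less where a joint would pass 70% of its speed; a pose out of reach is approached as far as the arm can. A call with a gripper value outside its range is refused whole. The fingers move at their own pace and stop on an object; "squeeze" is the grip in N (left out, the last holds). Time passes only in rows, so rows that repeat a pose let the fingers close. It gives the time, the measured TCP pose, the force and the opening at its end, in the units of the state.
- get_obs(): the state, without advancing time (a new reading comes with each control period).
- camera(name): name is "scene" or "top"; returns the picture (384x512x3 uint8, red, green, blue); there is no depth.
- camera_info(name): a dict with "K" (3x3 intrinsics, pixels), "k1" (the pictures are not rectified: a ray, as slopes to the right and down, at radius r is drawn at 1 + k1 r^2 times it, then the intrinsics apply), "R" (3x3) and "t" (3): a world point X has camera coordinates R X + t. Camera axes: x right, y down, z forward; pixel columns grow to the right and rows downward; lengths in m; the calibration is good to about 2 mm. A picture is of the moment at which its call begins. camera_info takes no time and is no camera call.
- hand_in(): hands the job in, once; it reports no verdict.
The state is a dict: "time": time; "q": joint angles; "joint_velocities": joint speeds; "joint_torque": joint torques, N m; "position": TCP position; "tool_rot": TCP orientation; "ft_force": force on the tool from outside, world axes, zero at the start; "moment": the same for the moment, N m; "grip_width": finger opening in m.
Only numpy, scipy, OpenCV 4.12 (cv2) and the standard library are available. Lean on these libraries where they do the work, as an engineer would, in place of code of your own. Each camera call takes 0.05 s, during which the arm holds its last target.

## Working session

There is one attempt and no reset: what is moved stays moved. The work goes in short steps, Python scripts to look and compute and a tool call to move; the robot and the scene stay as the last step left them, time stands still between calls to the robot, and variables do not carry over. Pictures are saved under pics/ and viewed, and the job is handed in when it is done.

Besides the shell and the picture viewer there is one more tool, called by a JSON object that holds its "name" and its "arguments". jog_arm: Moves the arm, as the interface text tells. Its arguments: {"type":"object","properties":{"increments":{"type":"array","items":{"type":"array","items":{"type":"array","items":{"type":"number"}}}},"squeeze":{"type":"number"}},"required":["increments"]}

```bash
ls; mkdir -p pics; python3 - <<'E'
from rig import *
import cv2
o=get_obs(); print(o)
for n in("scene","top"):
    im=camera(n); cv2.imwrite(f"pics/{n}0.png",im[:,:,::-1]); print(n,camera_info(n))
try: print(grip_point_offset)
except Exception as e: print(e)
E
```

```text
pics
{'time': 0.0, 'q': array([-1.32148758e+00,  5.28452051e-01,  1.43395301e+00,  4.86852914e-05,
        1.18141095e+00, -1.78499725e-01]), 'joint_velocities': array([-1.06626398e-03,  1.67481086e-03, -4.13854902e-05, -9.06868761e-04,
       -6.09012881e-04, -9.07413566e-05]), 'joint_torque': array([ 2.65023664e-04, -4.40037704e+01, -1.76593834e+01,  6.33148011e-02,
        5.82917745e-02, -1.70504159e-04]), 'position': array([ 0.25914699, -0.56790375,  0.2215642 ]), 'tool_rot': array([-0.15010776,  0.69177863, -0.69020634,  0.15008393]), 'ft_force': array([ 0.4907242 , -0.78298449,  0.23951958]), 'moment': array([0.01726132, 0.0633968 , 0.01421327]), 'grip_width': 0.08671485913290937}
scene {'K': array([[381.8715761 ,   0.        , 258.57486913],
       [  0.        , 381.8715761 , 188.61281115],
       [  0.        ,   0.        ,   1.        ]]), 'k1': -0.07381752965943696, 'R': array([[-0.67715851, -0.73574018,  0.01194738],
       [-0.47237956,  0.4222037 , -0.77369347],
       [ 0.56419315, -0.52955681, -0.63344745]]), 't': array([0.37997967, 0.31197692, 0.72922897])}
top {'K': array([[480.42032208,   0.        , 255.44980685],
       [  0.        , 480.42032208, 191.18951398],
       [  0.        ,   0.        ,   1.        ]]), 'k1': 0.03621721336025074, 'R': array([[-0.13550397, -0.99068233, -0.01368216],
       [-0.77254194,  0.11429323, -0.62459267],
       [ 0.6203367 , -0.07406474, -0.78083084]]), 't': array([0.07403099, 0.47766203, 1.18915627])}
0.0187
```

View pics/scene0.png

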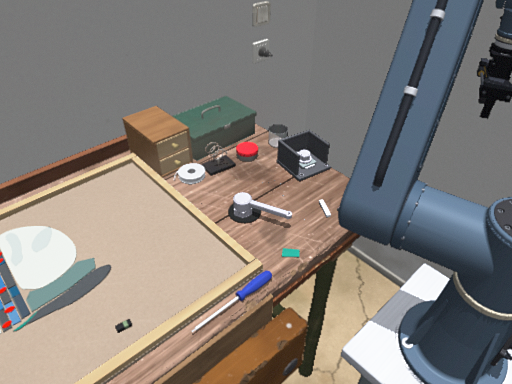

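View pics/top0.png

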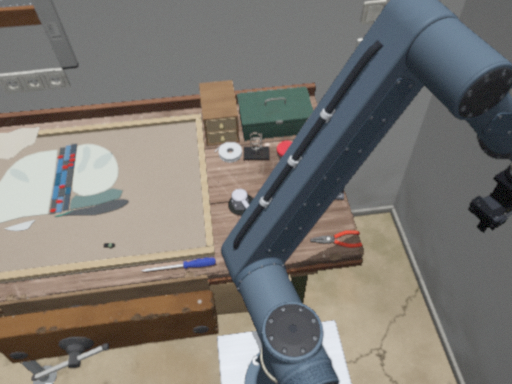

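The scene view shows the spanner (barrel about (242,203), handle end (290,214)) and the clamp (bolt about (304,156)). In the top view the arm hides both.

```bash
cat > h.py <<'E'
from rig import *
import cv2, numpy as np
from scipy.spatial.transform import Rotation as Ro
def ray(n,u,v):
    c=camera_info(n);K=c['K'];d=np.array([(u-K[0,2])/K[0,0],(v-K[1,2])/K[1,1]])
    rd=np.hypot(*d);r=rd
    for _ in range(30): r=rd/(1+c['k1']*r*r)
    s=d*(r/rd if rd>0 else 1)
    return -c['R'].T@c['t'], c['R'].T@np.array([s[0],s[1],1])
def onz(n,u,v,z):
    o,d=ray(n,u,v);return o+d*(z-o[2])/d[2]
def proj(n,X):
    c=camera_info(n);p=c['R']@np.asarray(X)+c['t'];s=p[:2]/p[2];s=s*(1+c['k1']*(s@s))
    return c['K'][:2,:2]@s+c['K'][:2,2]
def crop(n,im,u0,v0,u1,v1,f,name):
    p=im[v0:v1,u0:u1,::-1];p=cv2.resize(p,None,fx=f,fy=f,interpolation=cv2.INTER_CUBIC);cv2.imwrite("pics/"+name,p)
E
python3 - <<'E'
from h import *
im=cv2.imread("pics/scene0.png")[:,:,::-1]
crop("scene",im,215,125,345,225,6,"s0c.png")
for u,v,z in((242,199,.054),(290,214,.04),(304,152,.05)): print(onz("scene",u,v,z))
E
```

```text
[0.56490118 0.05549569 0.054     ]
[ 0.45268353 -0.00735237  0.04      ]
[ 0.60846239 -0.23114319  0.05      ]
```

View pics/s0c.png

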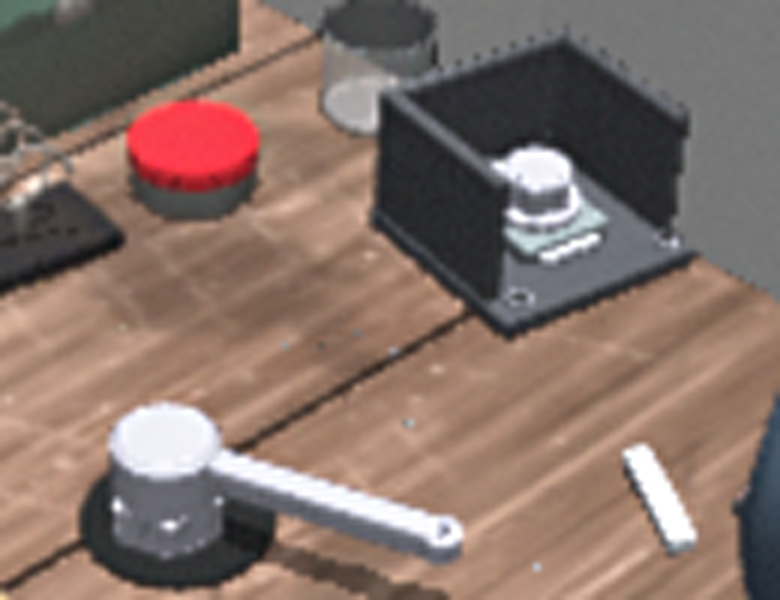

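```bash
python3 - <<'E'
from h import *
o=get_obs(); print(Ro.from_quat(o['tool_rot']).as_matrix().round(3))
for n in("scene","top"):
    c=camera_info(n);print(-c['R'].T@c['t'])
for c in [(242.5,198.8,.054),(288.5,213.8,.05),(305,153.5,.05)]:
    print(onz("scene",*c))
# clamp outline corners: base front-left, front-right, cheeks
f=lambda x,y:(215+x/6,125+y/6)
for nm,x,y,z in (("base FL",510,335,0),("base FR",697,258,0),("base BL",372,225,0),("cheekL top front",505,190,.084),("back L top",380,100,.084),("back R top",567,35,.084),("cheek R top front",687,115,.084)):
    print(nm,onz("scene",*f(x,y),z).round(4))
E
```

```text
[[-0.91  -0.001  0.415]
 [-0.415  0.002 -0.91 ]
 [-0.    -1.    -0.002]]
[-0.006748    0.53401667  0.69876297]
[-0.35863183  0.10682221  1.22788699]
[0.56463906 0.05402049 0.054     ]
[0.44871409 0.0031204  0.05      ]
[ 0.60095059 -0.2273406   0.05      ]
base FL [ 0.5604 -0.1666  0.    ]
base FR [ 0.5395 -0.2873  0.    ]
base BL [ 0.6726 -0.1816  0.    ]
cheekL top front [ 0.5694 -0.163   0.084 ]
back L top [ 0.6648 -0.1746  0.084 ]
back R top [ 0.6449 -0.293   0.084 ]
cheek R top front [ 0.5538 -0.2799  0.084 ]
```

{"name": "jog_arm", "arguments": {"increments": [[[0,0,0,0.02,0.04,0.02,-1],[0,0,0,0.05,0.08,0.04,-1],[0,0,0,0.08,0.12,0.06,-1],[0,0,0,0.11,0.16,0.08,-1],[0,0,0,0.14,0.2,0.09,-1],[0,0,0,0.17,0.24,0.1,-1],[0,0,0,0.2,0.28,0.1,-1],[0,0,0,0.22,0.32,0.1,-1]]]}}

```text
time: 0.9
position: [0.4769, -0.2534, 0.322]
tool_rot: [-0.15, 0.691, -0.691, 0.15]
ft_force: [1.3, -0.4, -0.3]
grip_width: 0.087
```

{"name": "jog_arm", "arguments": {"increments": [[[0,0,0,0,0.05,0,-1],[0,0,0,0,0.1,0,-1],[0,0,0,0,0.15,0,-1],[0,0,0,0,0.2,0,-1],[0,0,0,0,0.25,0,-1],[0,0,0,0,0.3,0,-1],[0,0,0,0,0.35,0,-1],[0,0,0,0,0.4,0,-1]]]}}

```text
time: 1.7
position: [0.4762, 0.1472, 0.3218]
tool_rot: [-0.15, 0.691, -0.691, 0.15]
ft_force: [1.2, -0.4, -1.0]
grip_width: 0.087
```

{"name": "jog_arm", "arguments": {"increments": [[[0,0,0,0,0.05,0,-1],[0,0,0,0,0.1,0,-1],[0,0,0,0,0.15,0,-1],[0,0,0,0,0.2,0,-1],[0,0,0,0,0.2,0,-1]]]}}

```text
time: 2.2
position: [0.4752, 0.3526, 0.321]
tool_rot: [-0.152, 0.692, -0.689, 0.153]
ft_force: [-0.4, -0.0, 0.0]
grip_width: 0.087
```

```bash
python3 - <<'E'
from h import *
im=camera("top");cv2.imwrite("pics/top1.png",im[:,:,::-1]); crop("top",im,215,130,365,242,5,"t1c.png")
print(get_obs()['position'])
E
```

```text
[0.4752219  0.35003341 0.32087701]
```

View pics/t1c.png

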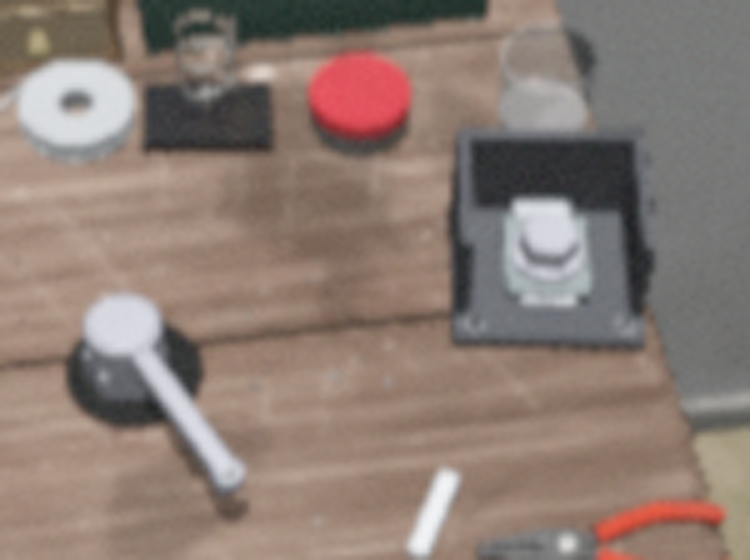

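View pics/top1.png

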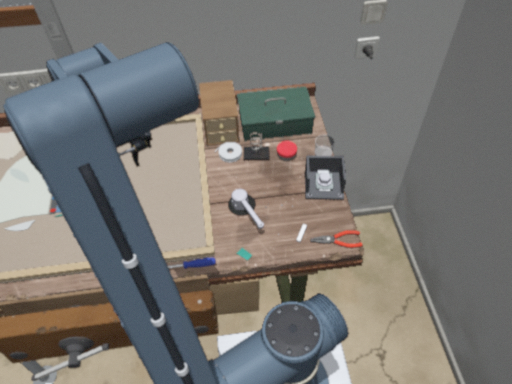

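The top view shows the spanner (barrel top about (239.6,194.5), handle end about (261,226)), pad, and bolt head top about (325,177.5). Everything is visible, so I'll measure it in both views.

```bash
cat >> h.py <<'E'
def tri(a,b):
    (o1,d1),(o2,d2)=ray("scene",*a),ray("top",*b)
    s=np.linalg.lstsq(np.stack([d1,-d2],1),o2-o1,rcond=None)[0]
    p,q=o1+d1*s[0],o2+d2*s[1];return ((p+q)/2).round(4),round(np.linalg.norm(p-q),4)
E
python3 - <<'E'
from h import *
S=lambda x,y:(215+x/6-.4,125+y/6-.4)
T=lambda x,y:(215+x/5-.4,130+y/5-.4)
for nm,s,t,z in (("barrel",(165,441),(123,323),.054),("end hole",(443,530),(230,470),.05),("bolt",(543,168),(550,238),.05),("pad c",(178,526),(134,371),.004)):
    print(nm,onz("scene",*S(*s),z).round(4),onz("top",*T(*t),z).round(4),tri(S(*s),T(*t)))
for nm,x,y,z in (("base FL",453,347,0),("base FR",643,347,0),("back L top",457,130,.084),("back R top",640,128,.084)):
    print(nm,onz("top",*T(x,y),z).round(4))
im=cv2.imread("pics/top1.png");g=im.min(2);x0,y0=225,180
print(g[184:232,228:268:2][::2])
E
```

```text
barrel [0.5674 0.053  0.054 ] [0.5695 0.0472 0.054 ] (array([0.5753, 0.0467, 0.0458]), np.float64(0.001))
end hole [0.451 0.001 0.05 ] [ 0.4524 -0.0033  0.05  ] (array([ 0.4556, -0.0038,  0.0445]), np.float64(0.0011))
bolt [ 0.604  -0.2312  0.05  ] [ 0.6016 -0.2319  0.05  ] (array([ 0.6041, -0.2324,  0.0485]), np.float64(0.002))
pad c [0.5642 0.0492 0.004 ] [0.5691 0.0422 0.004 ] (array([ 0.5747,  0.0416, -0.0061]), np.float64(0.0034))
base FL [ 0.5614 -0.164   0.    ]
base FR [ 0.5437 -0.2846  0.    ]
back L top [ 0.6722 -0.1833  0.084 ]
back R top [ 0.6564 -0.3002  0.084 ]
[[114 115 121 129 136 132 128 128 129 134 129 125 120 117 117 115 118 117
  115 120]
 [131 129 129 129 133 139 137 127 127 129 127 129 128 125 122 124 123 120
  125 124]
 [130 130 129 136 152 158 164 145 126 126 128 128 128 124 122 115 117 111
  114 116]
 [126 128 134 177 210 210 210 209 187 134 119 114 117 114 106 104 102 106
  106 108]
 [137 133 174 212 215 214 214 216 212 170 104 114 116 116 118 119 124 123
  125 128]
 [132 131 193 212 215 214 216 216 216 184  95 115 122 127 131 129 128 123
  119 117]
 [128 12
[... 822 characters left out ...]
 120 121
  118 124]
 [134 133 131 135 127 106 118 116 131 139 101  97 175 216 205 136 107 112
  108 110]
 [128 127 131 127 135 122 125 125 131 132 121  79 102 189 216 192 116 102
   97 107]
 [127 126 125 125 127 124 119 124 123 125 117  87  67 130 209 217 180 111
  103 108]
 [129 128 127 134 133 129 131 128 125 120 114 108  82  80 156 214 212 179
  121 115]
 [131 132 136 139 140 131 125 120 116 113 110 109 101  74 102 192 194 200
  143 127]
 [130 130 130 132 130 117 112 109 110 113 109 112 113 116  91 148 182 161
  128 127]
 [128 129 131 131 126 118 108 111 114 117 110 114 116 117  94  88  98 112
  119 124]
 [129 129 127 127 119 106 106 104 106 107 104 110 107 112 113  84  76  87
   99 125]]
```

```bash
cat > m.py <<'E'
from h import *
from scipy.optimize import least_squares
def blob(n,im,seed,thr,box,f=4):
    u0,v0,u1,v1=box
    g=im[v0:v1,u0:u1].min(2);g=cv2.resize(g,None,fx=f,fy=f,interpolation=cv2.INTER_CUBIC)
    m=(g>thr).astype(np.uint8);k,l=cv2.connectedComponents(m)
    a=l[int((seed[1]-v0)*f),int((seed[0]-u0)*f)];assert a
    c=max(cv2.findContours((l==a).astype(np.uint8),cv2.RETR_EXTERNAL,cv2.CHAIN_APPROX_NONE)[0],key=len)[:,0]
    return (c+.5)/f-.5+[u0,v0]
def circ(P,r,c0):
    g=lambda p:np.hypot(P[:,0]-p[0],P[:,1]-p[1])-r
    s=least_squares(g,c0,loss="cauchy",f_scale=.001);return s.x,np.abs(g(s.x))
E
python3 - <<'E'
from m import *
for n,f,seed,box in(("scene","scene0",(242.5,198),(220,180,300,232)),("top","top1",(239,194),(222,180,275,235))):
    im=cv2.imread(f"pics/{f}.png")
    for thr in(150,170,190):
        try:
            c=blob(n,im,seed,thr,box)
            P=np.array([onz(n,*p,.054)[:2] for p in c])
            x,e=circ(P,.0245,[.567,.05]);
            Q=np.array([onz(n,*p,.050)[:2] for p in c]);Q=Q[np.hypot(*(Q-x).T)>.045]
            (dx,dy,mx,my)=cv2.fitLine(Q.astype(np.float32),cv2.DIST_L2,0,.01,.01).ravel()
            print(n,thr,x.round(4),(e<.001).mean().round(2),"handle mid",mx.round(4),my.round(4),np.degrees(np.arctan2(dy,dx)),"ctr->mid",np.degrees(np.arctan2(x[1]-my,x[0]-mx)),"far",np.hypot(*(Q-x).T).max(),len(Q))
        except Exception as ex: print(n,thr,repr(ex))
    # bolt
    for thr in(150,170,190):
        try:
            s,b=((305,153),(290,140,320,170)) if n=="scene" else ((325,177),(312,165,337,190))
            c=blob(n,im,s,thr,b);P=np.array([onz(n,*p,.05)[:2] for p in c])
            print(n,"bolt",thr,P.mean(0).round(4),(P.min(0)+P.max(0))/2,np.ptp(P,0))
        except Exception as ex: print(n,thr,repr(ex))
im=cv2.imread("pics/top1.png")[:,:,::-1];crop("top",im,300,150,350,200,12,"t1b.png")
im=cv2.imread("pics/scene0.png")[:,:,::-1];crop("s",im,280,135,330,180,12,"s0b.png")
E
```

```text
scene 150 [0.568  0.0524] 0.27 handle mid 0.483 0.0144 22.016262 ctr->mid 24.106700886436496 far 0.13908996347577854 286
scene 170 [0.5678 0.052 ] 0.27 handle mid 0.4835 0.0147 21.850037 ctr->mid 23.88915970241448 far 0.13681058202609825 276
scene 190 ValueError('time passes only in moves, steps and waits')
scene bolt 150 [ 0.5817 -0.2078] [ 0.58898118 -0.20980376] [0.07254352 0.07582826]
scene bolt 170 [ 0.5811 -0.2084] [ 0.58900559 -0.20997237] [0.07062169 0.0743303 ]
scene bolt 190 [ 0.5909 -0.2163] [ 0.59533176 -0.2165332 ] [0.05695442 0.06004798]
top 150 [0.57   0.0482] 0.25 handle mid 0.482 0.0103 22.87345 ctr->mid 23.25216142339927 far 0.1385001180762667 193
top 170 [0.5688 0.0473] 0.24 handle mid 0.4821 0.0105 22.864588 ctr->mid 22.99485813119241 far 0.13550334540725517 186
top 190 ValueError('time passes only in moves, steps and waits')
top bolt 150 [ 0.5912 -0.2271] [ 0.59318914 -0.22735534] [0.08577667 0.05785547]
top bolt 170 [ 0.596  -0.2303] [ 0.59679135 -0.22813923] [0.07459444 0.05213479]
top bolt 190 [ 0.6135 -0.2319] [ 0.61182062 -0.23248382] [0.04243004 0.03418719]
```

View pics/t1b.png

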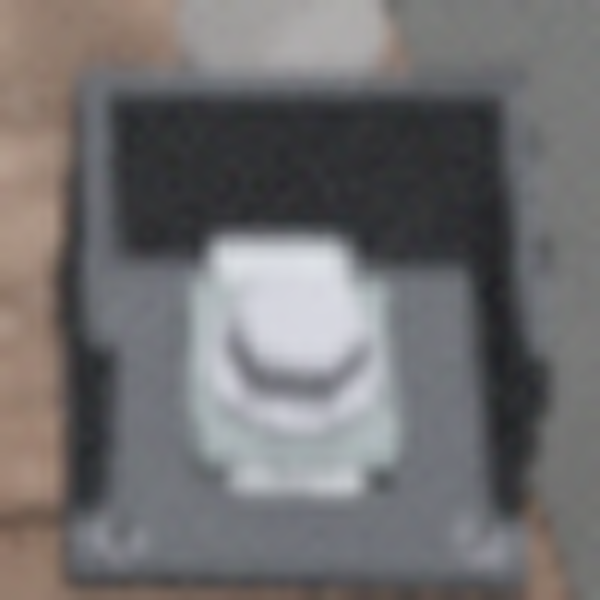

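View pics/s0b.png

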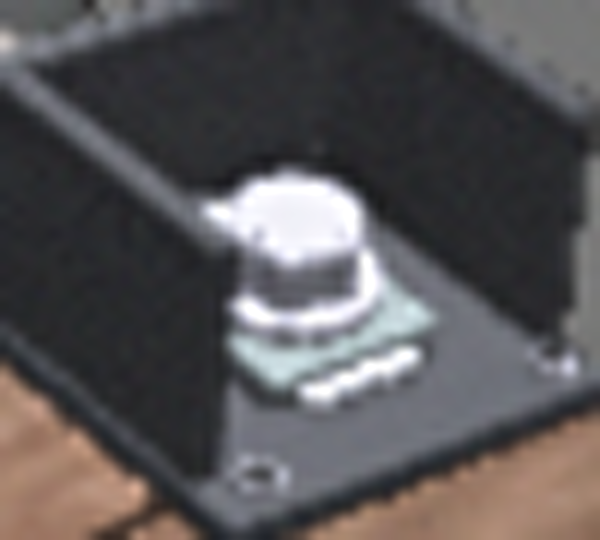

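```bash
python3 - <<'E'
from h import *
def line(n,u,v,z):
    a=onz(n,u,v-6,z)[:2];b=onz(n,u,v+6,z)[:2];return a,b-a
def inter(us,vs,ut,vt,z):
    a,d=line("scene",us,vs,z);b,e=line("top",ut,vt,z)
    s=np.linalg.solve(np.stack([d,-e],1),b-a);return (a+d*s[0]).round(4)
print("bolt",inter(304.54,152.5,324.7,178,.044))
print("barrel",inter(215+166/6-.42,205,215+123/5-.4,195,.045))
print("teal",onz("scene",290,253,0),"white",onz("scene",324,208,0))
E
```

```text
bolt [ 0.6085 -0.2344]
barrel [0.574 0.047]
teal [3.85514011e-01 5.89736589e-02 1.11022302e-16] white [ 0.43480461 -0.12688389  0.        ]
```

{"name": "jog_arm", "arguments": {"increments": [[[0,0,-0.5,0,-0.05,-0.02,-0.2],[0,0,-1,0,-0.1,-0.05,-0.2],[0,0,-1.5,0.001,-0.15,-0.08,-0.2],[0,0,-1.5,0.001,-0.2,-0.11,-0.2],[0,0,-1.5,0.001,-0.25,-0.14,-0.2],[0,0,-1.5,0.001,-0.3,-0.16,-0.2],[0,0,-1.5,0.001,-0.339,-0.17,-0.2],[0,0,-1.5,0.001,-0.339,-0.18,-0.2]]]}}

```text
time: 3.05
position: [0.4755, 0.0069, 0.1405]
tool_rot: [0.142, -0.693, 0.693, -0.141]
ft_force: [1.4, 0.5, -0.2]
grip_width: 0.0523
```

```bash
python3 - <<'E'
from h import *
o=get_obs();p=o['position'];print(p,Ro.from_quat(o['tool_rot']).as_matrix().round(3))
im=camera("scene");crop("s",im,200,130,345,238,5,"s2.png")
print("grip px",proj("scene",p),proj("top",p))
E
```

```text
[0.47554359 0.00690038 0.14047592] [[-0.92  -0.     0.392]
 [-0.392 -0.    -0.92 ]
 [ 0.    -1.     0.   ]]
grip px [281.5939553  180.83662316] [255.7417249  199.34830756]
```

View pics/s2.png

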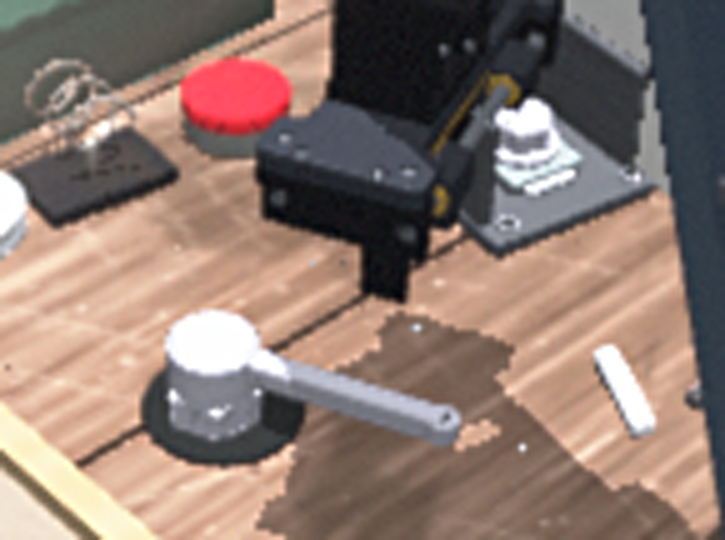

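{"name": "jog_arm", "arguments": {"increments": [[[0,0,0,0.004,0.0035,-0.04,-0.2],[0,0,0,0.004,0.0035,-0.08,-0.2],[0,0,0,0.004,0.0035,-0.11,-0.2],[0,0,0,0.004,0.0035,-0.117,-0.2],[0,0,0,0.004,0.0035,-0.117,-0.2]]]}}

```text
time: 3.6
position: [0.4773, 0.0077, 0.0204]
tool_rot: [-0.143, 0.693, -0.693, 0.138]
ft_force: [0.6, 0.0, -0.5]
grip_width: 0.0525
```

```bash
python3 - <<'E'
from h import *
o=get_obs();print(o['position'],o['ft_force'])
im=camera("scene");crop("s",im,200,130,345,238,5,"s3.png")
im=camera("top");crop("s",im,200,130,345,238,5,"t3.png")
E
```

```text
[0.47726869 0.00774098 0.02035056] [ 0.64598554  0.02545774 -0.45781013]
```

View pics/s3.png

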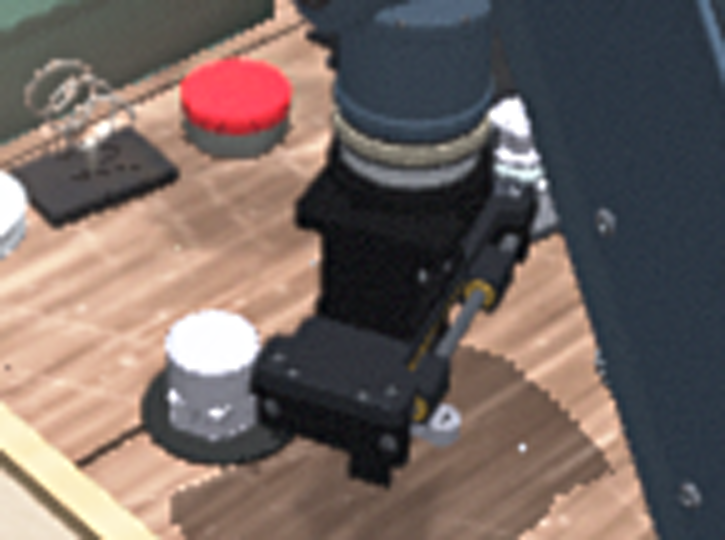

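View pics/t3.png

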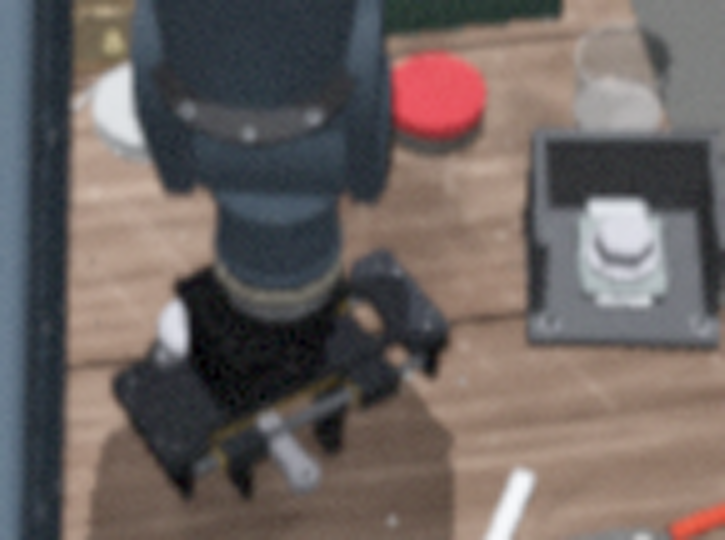

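{"name": "jog_arm", "arguments": {"increments": [[[0,0,0,0.002,0.002,0.003,0.3],[0,0,0,0.002,0.002,0.003,1],[0,0,0,0.002,0.002,0.003,1],[0,0,0,0.002,0.002,0.003,1],[0,0,0,0.002,0.002,0.003,1],[0,0,0,0.002,0.002,0.003,1],[0,0,0,0.002,0.002,0.003,1]]], "squeeze": 60}}

```text
time: 4.4
position: [0.4807, 0.0099, 0.0249]
tool_rot: [0.142, -0.693, 0.693, -0.139]
ft_force: [0.2, 0.8, 0.4]
grip_width: 0.0136
```

{"name": "jog_arm", "arguments": {"increments": [[[0,0,0,0,0,0.01,1],[0,0,0,0,0,0.04,1],[0,0,0,0,0,0.07,1],[0,0,0,0,0,0.09,1],[0,0,0,0,0,0.09,1],[0,0,0,0,0,0.09,1]]]}}

```text
time: 5.0
position: [0.48, 0.0099, 0.1148]
tool_rot: [0.143, -0.693, 0.693, -0.139]
ft_force: [-0.7, 0.0, -4.1]
grip_width: 0.0135
```

```bash
python3 - <<'E'
from h import *
o=get_obs();print(o)
im=camera("scene");crop("s",im,200,130,345,238,5,"s4.png")
im=camera("top");crop("s",im,200,130,345,238,5,"t4.png")
E
```

```text
{'time': 5.0, 'q': array([-0.21109832,  0.51323043,  1.88818688, -0.00336608,  0.7446838 ,
        0.96119641]), 'joint_velocities': array([-0.00086699,  0.0301568 ,  0.01381546,  0.00182068,  0.00178877,
       -0.00040769]), 'joint_torque': array([ 1.16007426e-02, -3.86046803e+01, -1.14242041e+01,  1.68864001e-01,
       -3.37081309e-01,  6.61479105e-03]), 'position': array([0.47999163, 0.00994946, 0.11482286]), 'tool_rot': array([ 0.1426028 , -0.69283855,  0.69304238, -0.13903755]), 'ft_force': array([-0.72320516,  0.00464863, -4.0923581 ]), 'moment': array([-0.10282381,  0.31028049,  0.02862101]), 'grip_width': 0.013542518363942324}
```

View pics/s4.png

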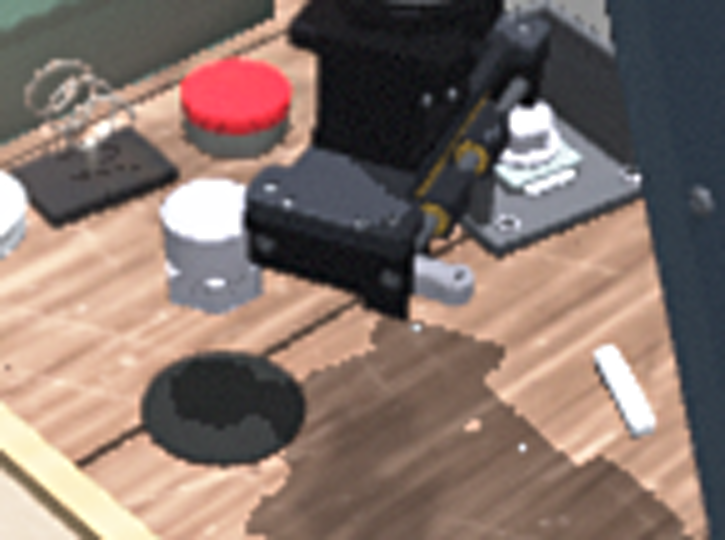

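View pics/t4.png

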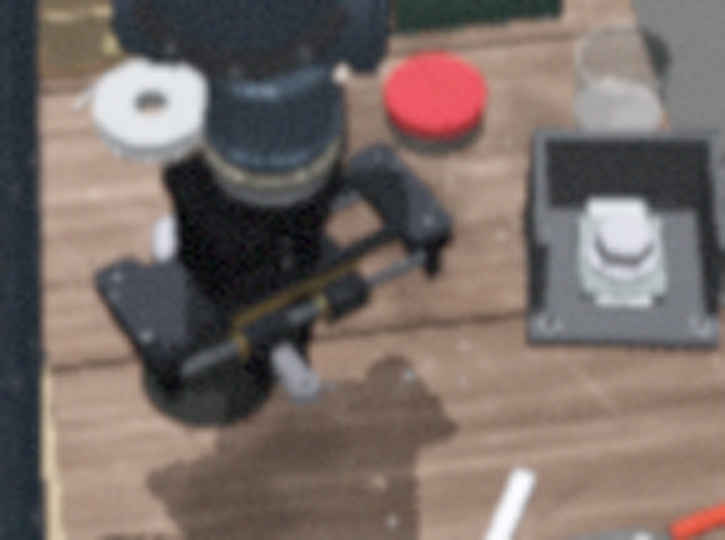

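Grasped and lifted: the pad is clear at scene (244,211) and the barrel is at about (242,180). Next I'll measure the barrel's offset along the handle and the pad centre.

```bash
python3 - <<'E'
from m import *
im=camera("scene");cv2.imwrite("pics/scene5.png",im[:,:,::-1])
g=im.astype(int).sum(2)//3
for v in(174,180,184,186,188): print(v,g[v,226:258])
print("bolt")
for v in range(148,168): print(v,g[v,296:320])
o=get_obs();p=o['position'];R=Ro.from_quat(o['tool_rot']).as_matrix();a=R[:,0];print(a)
for L in(.095,.1,.105,.11):
    X=p+np.sign(a[0])*a*L;X[2]=.118;print(L,X.round(4),proj("scene",X))
# pad: dark mask
hsv=g[195:235,222:268];m=(hsv<62).astype(np.uint8)
c=max(cv2.findContours(m,0,1)[0],key=cv2.contourArea)[:,0]+[222,195]
e=cv2.fitEllipse(c.astype(np.float32));print(e)
P=np.array([onz("scene",*q,.004)[:2] for q in c]);print(circ(P,.045,[.567,.05])[0],onz("scene",*e[0],.003))
E
```

```text
174 [191 187 184 175 163 150 145 254 254 253 254 254 254 254 254 254 254 254
 254 254 255 255 170  35  15  27  32  38  40  34  37  37]
180 [185 184 173 169 165 173 177 119 116 120 114 128 135 133 136 136 135 139
 138 138 140 140 141 113  41  22  49  60  36  21  21  22]
184 [173 181 184 185 186 191 193 182 221 151 126 130 133 136 136 137 136 139
 136 137 136 136 137 134 123 114 111 139  83  58  41  22]
186 [192 191 194 200 202 203 200 160 126 148 133 131 130 141 142 190 185 192
 237 235 141 126 123 116 119 116 133 186 194 197 189 166]
188 [204 207 208 200 187 178 172 161 142 132 133 133 119 132 131 126 136 154
 129 118 133 137 118 132 136 115 135 173 172 175 180 168]
bolt
148 [ 35  30  18  16  16  59  99 105  94  47  17  20  44  51  55  54  53  54
  55  54  53  53  56  57]
149 [ 33  37  18  15  35  94 107  98  69  25   6  13  47  48  50  54  54  55
  54  56  54  53  55  55]
150 [ 61  58  34  40  72 103  98  69  24   4   5  68 146  75  42  51  51  55
  54  53  53  56  56  54]
151 [102  87  88 114 102  98  87 106  72  63  63 211 255 215  72  43  52  54
  52  54  53  56  54  55]
152 [ 71
[... 1366 characters left out ...]
8 247 241 218 169 166 200 255 255 255 251
 198 137 144 146 146 147]
166 [ 49  49  56  85  81 132 221 249 204 163 191 228 255 255 255 214 219 141
 126 144 147 145 145 144]
167 [ 57  59  70 138  90  78 117 139 139 255 255 255 240 217 158 126 143 133
 138 145 145 145 144 142]
[-0.92071088 -0.3901811   0.00708434]
0.095 [0.5669 0.0472 0.118 ] [243.6267786  177.68107878]
0.1 [0.5715 0.0491 0.118 ] [241.82393685 177.15702418]
0.105 [0.5761 0.0511 0.118 ] [240.02720779 176.63476986]
0.11 [0.5807 0.053  0.118 ] [238.23657944 176.11431212]
((246.84463500976562, 210.94874572753906), (18.821046829223633, 25.530437469482422), 109.59197998046875)
[0.56763004 0.05150684] [0.56430409 0.03992523 0.003     ]
```

```bash
python3 - <<'E'
from h import *
for f,r,c in(("scene0",range(148,168),(294,318)),("top1",range(168,192),(312,338))):
    g=cv2.imread(f"pics/{f}.png").astype(int).sum(2)//3
    print(f,c)
    for v in r: print(v,*["%3d"%x for x in g[v,c[0]:c[1]]])
E
```

```text
scene0 (294, 318)
148  43  47  48  47  46  44  40  36  31  51  52  48  41  32  36  37  41  39  38  40  43  43  44  44
149  48  42  45  43  42  33  52  78  86 147 153 114  84  63  38  32  39  42  41  43  39  40  42  41
150  77  49  46  43  36  59 152 239 246 248 248 248 249 206 120  52  33  38  41  41  38  40  43  43
151 113  91  97 107 111 163 244 251 250 247 248 249 251 250 248 162  54  32  36  41  40  39  40  42
152 113 114 128 228 255 233 248 247 244 243 243 244 246 248 253 250 109  38  39  36  44  42  42  40
153  66 104 121 161 224 238 250 245 245 243 243 243 245 245 250 252 142  72  45  36  37  43  40  41
154  41  60  95 113 142 186 241 198 246 245 243 245 247 246 230 248 149 107  90  52  37  37  42  39
155  40  39  56  85  94  95 156 190 245 247 248 245 248 245 229 211 175 120 113 105  64  42  38  40
156  42  37  38  52  53  49 104 124 153 218 242 202 189 163 138 143 254 162 113 117 109  75  47  36
157  42  37  40  42  42  52  98  98  89 129 142 121 116  96  91 131 255 202 118 112 118 109  91  50
158  42  43  43  41  43  55 102  97  85  98 100 100 100  93  95 155 255 241 172 11
[... 2825 characters left out ...]
 191 187 173 169 171 177 181 176 140 120 119 115 119
186 116 116 115 122 141 170 180 178 174 168 161 162 166 167 165 162 168 176 182 183 171 138 115 119 117 118
187 117 117 116 115 131 162 169 171 176 172 168 167 169 169 168 169 174 178 176 176 166 132 117 117 117 116
188 119 116 118 111 112 131 143 159 174 177 167 164 170 168 169 170 176 176 162 154 145 118 115 117 116 115
189 118 117 119 114 105 106 116 158 185 190 181 170 175 177 182 184 193 184 140 107 106 115 117 113 116 117
190 118 120 120 117 115 110 119 155 176 181 177 171 173 177 188 192 195 185 136  96  97 113 115 116 118 118
191 119 120 119 119 117 116 116 125 135 136 137 135 134 136 144 146 147 140 123 116 113 115 118 118 117 115
```

{"name": "jog_arm", "arguments": {"increments": [[[0,0,0,0,0,0.03,1],[0,0,-4,0.004,-0.04,0.035,1],[0,0,-8,0.01,-0.08,0.035,1],[0,0,-12,0.015,-0.12,0.035,1],[0,0,-16.7,0.02,-0.17,0.035,1],[0,0,-16.7,0.025,-0.21,0.035,1],[0,0,-16.7,0.0286,-0.25,0.035,1],[0,0,-16.7,0.0286,-0.2545,0.035,1]]]}}

```text
time: 5.95
position: [0.509, -0.2502, 0.1474]
tool_rot: [0.039, -0.706, 0.707, -0.035]
ft_force: [0.2, -1.1, -3.6]
grip_width: 0.0133
```

```bash
cat > st.py <<'E'
from h import *
def st(L=.0995,B=(.6075,-.2335),cy=-8.7):
    o=get_obs();p=o['position'];R=Ro.from_quat(o['tool_rot']).as_matrix();a=R[:,0]*np.sign(R[0,0])
    az=np.degrees(np.arctan2(a[1],a[0]));c=p+a*L
    t=a[:2]/np.hypot(*a[:2]);n=np.array([-t[1],t[0]])
    print("t%.2f"%o['time'],"tcp",p.round(4),"az%.1f phi%.1f"%(az,cy-az),"tilt%.2f"%np.degrees(a[2]),"ctr-B mm",((c[:2]-B)*1e3).round(1),"mouthz",(c[2]-.0209-(0)).round(4),
     "F",o['ft_force'].round(1),"Fax%.1f Ftan%.1f"%(o['ft_force'][:2]@t,o['ft_force'][:2]@n),"M",o['moment'].round(2),"w%.4f"%o['grip_width'])
if __name__=="__main__": st()
E
python3 - <<'E'
from st import *
st()
im=camera("scene");cv2.imwrite("pics/scene6.png",im[:,:,::-1]);crop("s",im,250,110,350,185,8,"s6.png")
im=camera("top");crop("s",im,250,110,380,207,6,"t6.png")
E
```

```text
t5.95 tcp [ 0.509  -0.2502  0.1474] az6.0 phi-14.7 tilt-0.33 ctr-B mm [ 0.4 -6.3] mouthz 0.1259 F [ 0.2 -1.1 -3.6] Fax0.1 Ftan-1.1 M [-0.18  0.28 -0.13] w0.0133
```

View pics/s6.png

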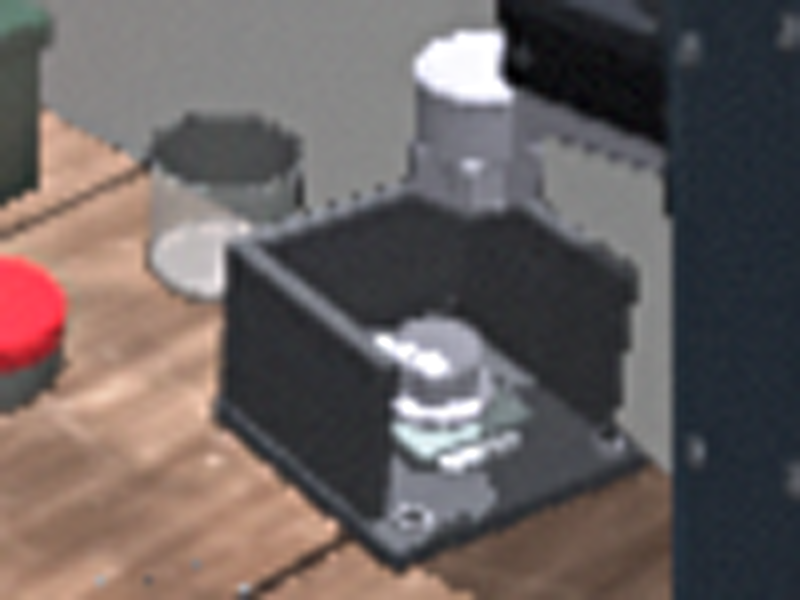

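View pics/t6.png

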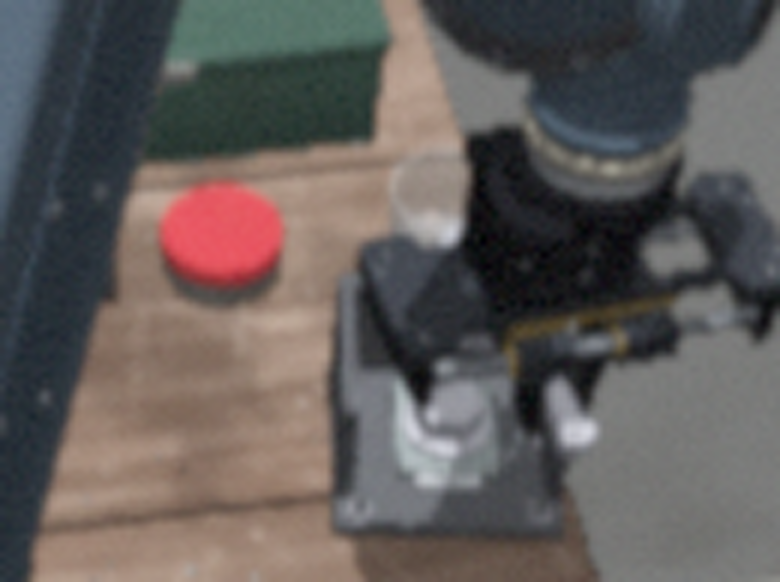

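```bash
python3 - <<'E'
from st import *
st()
o=get_obs();p=o['position'];R=Ro.from_quat(o['tool_rot']).as_matrix();a=R[:,0]*np.sign(R[0,0])
c=p+a*.0995
for dz in(-.0209,0,.029): print(proj("scene",c+[0,0,dz]))
print("bolt top/neck",proj("scene",[.6075,-.2335,.05]),proj("scene",[.6075,-.2335,.035]),proj("top",[.6075,-.2335,.05]))
g=cv2.imread("pics/scene6.png").astype(int).sum(2)//3
for v in list(range(118,136,2))+list(range(148,164)): print(v,*g[v,298:322])
E
```

```text
t6.05 tcp [ 0.5071 -0.2454  0.147 ] az6.1 phi-14.8 tilt-0.54 ctr-B mm [-1.5 -1.3] mouthz 0.1251 F [-1.   0.8 -3.8] Fax-0.9 Ftan0.9 M [ 0.08  0.38 -0.  ] w0.0133
[307.64530477 130.54575545]
[308.29929482 124.29406215]
[309.22861219 115.38111407]
bolt top/neck [304.75193922 151.84668174] [304.32732078 155.90901787] [324.6782019  175.75479245]
118 136 133 132 158 247 243 251 251 251 251 251 252 254 255 138 19 15 30 16 17 13 21 12 18
120 135 135 135 132 135 202 246 250 249 251 253 253 255 255 246 106 27 18 12 12 17 12 16 17
122 135 137 137 132 89 92 105 118 149 188 198 208 218 208 206 196 120 96 88 72 42 24 23 14
124 136 135 138 136 93 100 108 112 113 118 116 123 125 124 121 131 109 102 101 104 104 104 99 88
126 136 134 139 135 94 101 108 114 120 122 122 125 128 131 132 130 108 103 97 98 101 100 99 101
128 136 139 135 101 131 119 112 116 118 120 124 127 128 129 131 127 108 110 130 140 137 132 116 117
130 135 138 137 82 111 114 108 105 106 137 197 194 148 121 118 111 107 108 104 111 134 132 133 136
132 138 135 98 98 112 113 113 110 101 110 114 133 127 131 131 108 106 107 106 95 132 135 13
[... 815 characters left out ...]
55 226 181 146 127 118 173 139 131 137 125 87 55 44 43 43 45 46
157 49 57 110 110 103 144 160 140 133 111 111 119 177 132 93 129 134 126 99 50 42 44 45 45
158 49 63 115 108 96 108 114 114 115 109 113 133 178 158 110 124 94 89 83 62 51 45 44 45
159 46 89 174 132 101 105 112 110 120 120 129 158 176 149 125 119 108 76 73 74 73 58 45 46
160 66 183 255 252 161 125 127 149 213 222 247 255 168 119 128 132 135 97 74 76 77 75 64 46
161 48 118 233 255 255 245 249 255 255 255 252 219 123 123 130 133 135 124 94 75 78 75 73 62
162 52 111 142 175 174 157 185 213 180 177 161 137 118 126 132 130 118 96 80 74 76 76 76 75
163 69 180 217 192 159 121 130 167 125 158 211 210 131 118 99 99 87 71 73 74 74 76 76 78
```

```bash
python3 - <<'E'
from st import *
print("rest top",proj("scene",[.5723,.0487,.054]),"meas 242.2,198.2; mouth bottom front")
print("s4 top",proj("scene",[.5716,.0488,.1439]))
im=camera("scene");cv2.imwrite("pics/scene7.png",im[:,:,::-1]);crop("s",im,280,100,345,149,12,"s7.png")
st()
o=get_obs();p=o['position'];R=Ro.from_quat(o['tool_rot']).as_matrix();a=R[:,0]*np.sign(R[0,0])
c=p+a*.0995
for dz in(-.0209,0,.029): print(proj("scene",c+[0,0,dz]))
E
```

```text
rest top [242.12547371 196.46967963] meas 242.2,198.2; mouth bottom front
s4 top [241.72070216 168.69682013]
t6.10 tcp [ 0.5066 -0.2437  0.147 ] az6.2 phi-14.9 tilt-0.58 ctr-B mm [-1.9  0.5] mouthz 0.1251 F [-0.1  0.3 -2.5] Fax-0.1 Ftan0.3 M [ 0.04  0.33 -0.01] w0.0131
[307.34955496 130.818313  ]
[308.00094212 124.56272237]
[308.92659773 115.64388308]
```

View pics/s7.png

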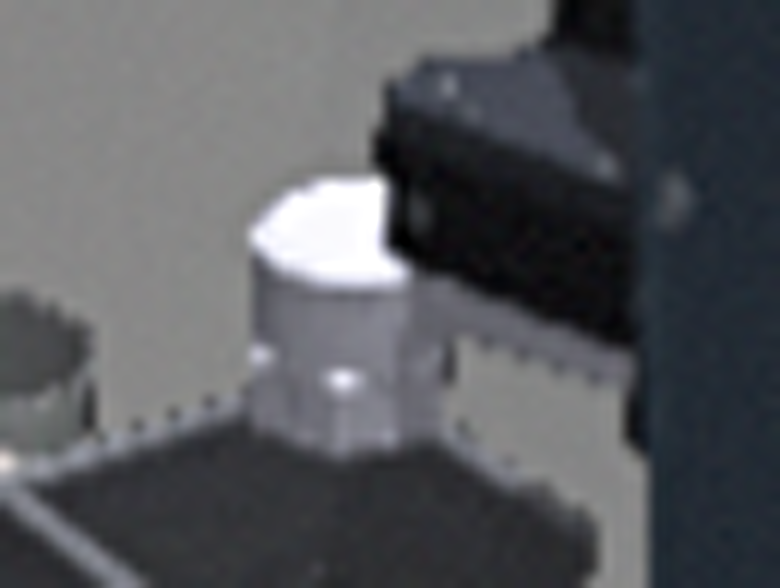

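The spanner droops about 3.5° in the grip: its top edge sits about 1.7 px low and the barrel side leans. I'll pitch the tool to level it, then come down to just above the head.

{"name": "jog_arm", "arguments": {"increments": [[[0.2,-1.8,0,0.002,0,-0.02,1],[0.4,-3.5,0,0.003,-0.0005,-0.04,1],[0.4,-3.5,0,0.003,-0.0005,-0.055,1],[0.4,-3.5,0,0.003,-0.0005,-0.062,1],[0.4,-3.5,0,0.003,-0.0005,-0.062,1],[0.4,-3.5,0,0.003,-0.0005,-0.062,1]]]}}

```text
time: 6.7
position: [0.51, -0.2435, 0.0853]
tool_rot: [-0.021, 0.709, -0.703, 0.057]
ft_force: [0.8, -0.0, -3.7]
grip_width: 0.0132
```

```bash
python3 - <<'E'
from st import *
st()
im=camera("scene");cv2.imwrite("pics/scene8.png",im[:,:,::-1]);crop("s",im,280,115,345,164,12,"s8.png")
im=camera("top");cv2.imwrite("pics/top8.png",im[:,:,::-1]);crop("s",im,290,140,360,192,11,"t8.png")
st()
E
```

```text
t6.70 tcp [ 0.51   -0.2435  0.0853] az6.3 phi-15.0 tilt2.95 ctr-B mm [1.3 0.8] mouthz 0.0695 F [ 0.8 -0.  -3.7] Fax0.8 Ftan-0.1 M [-0.03  0.39  0.01] w0.0132
t6.80 tcp [ 0.5104 -0.2442  0.0859] az6.3 phi-15.0 tilt3.01 ctr-B mm [1.7 0.1] mouthz 0.0702 F [ 0.3  0.4 -3.8] Fax0.3 Ftan0.3 M [-0.03  0.39  0.02] w0.0131
```

View pics/s8.png

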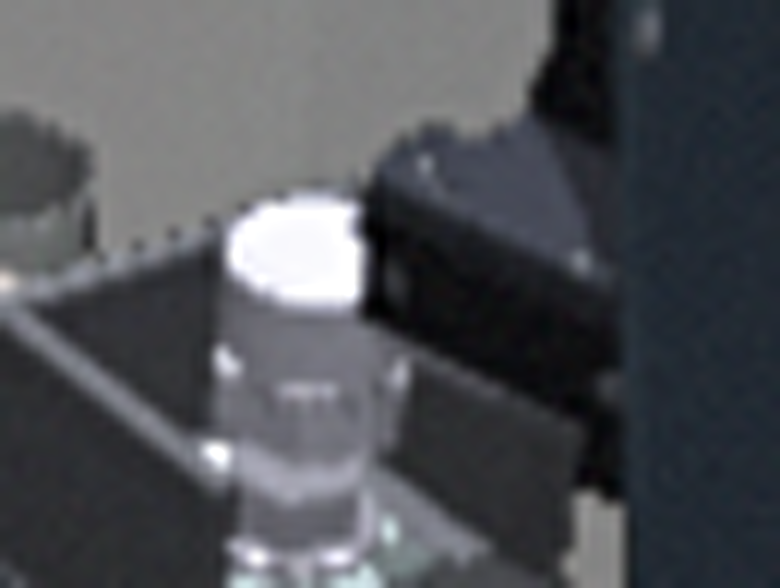

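View pics/t8.png

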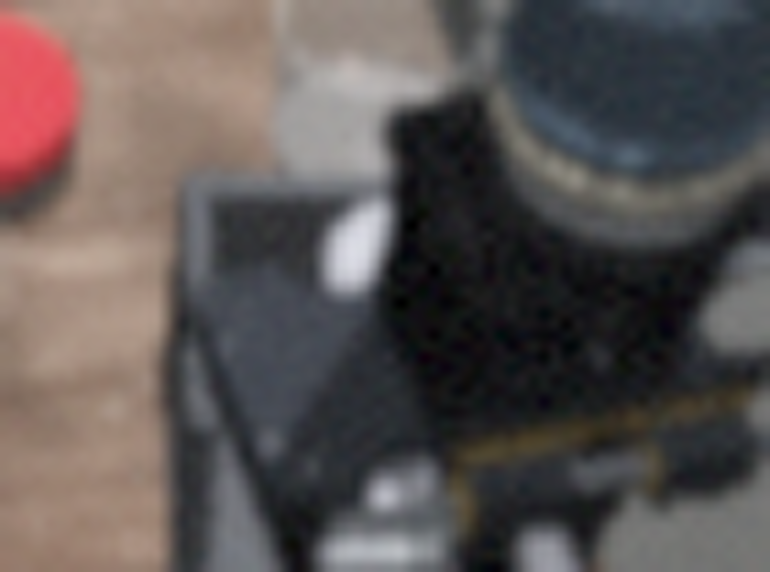

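{"name": "jog_arm", "arguments": {"increments": [[[0,0,0,-0.0005,0,-0.006,1],[0,0,0,-0.0005,0,-0.012,1],[0,0,0,-0.0005,0,-0.014,1],[0,0,0,-0.0005,0,-0.016,1],[0,0,0,-0.0005,0,-0.018,1],[0,0,0,-0.0005,0,-0.018,1]]]}}

```text
time: 7.4
position: [0.5106, -0.2444, 0.068]
tool_rot: [-0.02, 0.708, -0.703, 0.057]
ft_force: [1.2, 1.1, -1.6]
grip_width: 0.0135
```

```bash
python3 st.py
```

```text
t7.40 tcp [ 0.5106 -0.2444  0.068 ] az6.2 phi-14.9 tilt3.09 ctr-B mm [ 1.8 -0.1] mouthz 0.0524 F [ 1.2  1.1 -1.6] Fax1.3 Ftan1.0 M [ 0.31 -0.16  0.12] w0.0135
```

{"name": "jog_arm", "arguments": {"increments": [[[0,0,0,0,0,-0.002,1],[0,0,0,0,0,-0.003,1],[0,0,0,0,0,-0.004,1]]]}}

```text
time: 7.7
position: [0.5114, -0.2445, 0.0643]
tool_rot: [-0.019, 0.708, -0.704, 0.058]
ft_force: [3.7, 2.3, -2.6]
grip_width: 0.0137
```

```bash
python3 st.py
```

```text
t7.70 tcp [ 0.5114 -0.2445  0.0643] az6.2 phi-14.9 tilt3.20 ctr-B mm [ 2.7 -0.3] mouthz 0.049 F [ 3.7  2.3 -2.6] Fax3.9 Ftan1.9 M [ 0.59 -0.41  0.32] w0.0137
```

```bash
python3 - <<'E'
from st import *
im=camera("scene");cv2.imwrite("pics/scene9.png",im[:,:,::-1]);crop("s",im,280,125,330,165,15,"s9.png")
E
```

```text
(no output)
```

View pics/s9.png

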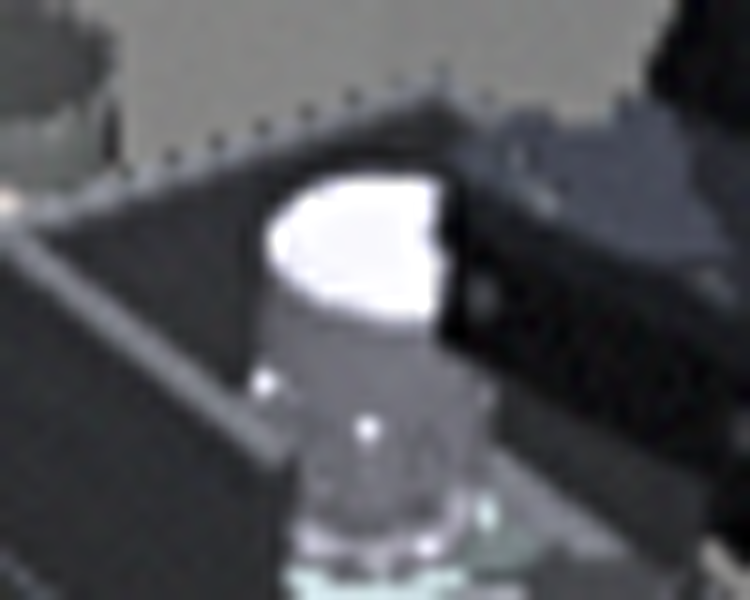

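{"name": "jog_arm", "arguments": {"increments": [[[0,0,0,0.0005,0.0005,-0.002,1],[0,0,0,0.001,0.001,-0.004,1],[0,0,0,0.001,0.001,-0.005,1],[0,0,0,0.001,0.001,-0.005,1]]]}}

```text
time: 8.15
position: [0.512, -0.2434, 0.0585]
tool_rot: [-0.019, 0.708, -0.703, 0.058]
ft_force: [1.1, 0.3, -2.9]
grip_width: 0.0132
```

```bash
python3 st.py
```

```text
t8.15 tcp [ 0.512  -0.2434  0.0585] az6.2 phi-14.9 tilt3.13 ctr-B mm [3.2 0.9] mouthz 0.0431 F [ 1.1  0.3 -2.9] Fax1.1 Ftan0.2 M [0.05 0.15 0.06] w0.0132
```

{"name": "jog_arm", "arguments": {"increments": [[[0,0,0,0,0,-0.002,1],[0,0,0,0,0,-0.004,1],[0,0,0,0,0,-0.006,1],[0,0,0,0,0,-0.006,1]]]}}

```text
time: 8.55
position: [0.5116, -0.2435, 0.0527]
tool_rot: [-0.019, 0.708, -0.703, 0.057]
ft_force: [-3.9, -0.3, 2.6]
grip_width: 0.0135
```

```bash
python3 st.py
```

```text
t8.55 tcp [ 0.5116 -0.2435  0.0527] az6.2 phi-14.9 tilt3.10 ctr-B mm [2.9 0.8] mouthz 0.0372 F [-3.9 -0.3  2.6] Fax-3.9 Ftan0.2 M [0.12 0.28 0.07] w0.0135
```

```bash
cat > arc.py <<'E'
import sys,numpy as np
from st import *
def arc(B,steps):
    o=get_obs();p=o['position'][:2];v=p-np.array(B)
    print("R",np.hypot(*v))
    for d in steps:
        a=np.radians(d);r=np.array([[np.cos(a),-np.sin(a)],[np.sin(a),np.cos(a)]])
        s=r@v-v;print("[0,0,%g,%.4f,%.4f,0,1],"%(d,*s),end=" ")
    print()
if __name__=="__main__":
    B=eval(sys.argv[1]);arc(B,eval(sys.argv[2]))
E
python3 arc.py "(.6095,-.2328)" "range(-6,-49,-6)"
```

```text
R 0.09849228860616724
[0,0,-6,-0.0006,0.0103,0,1], [0,0,-12,-0.0001,0.0206,0,1], [0,0,-18,0.0015,0.0308,0,1], [0,0,-24,0.0041,0.0407,0,1], [0,0,-30,0.0078,0.0504,0,1], [0,0,-36,0.0124,0.0596,0,1], [0,0,-42,0.0180,0.0683,0,1], [0,0,-48,0.0245,0.0763,0,1],
```

{"name": "jog_arm", "arguments": {"increments": [[[0,0,-6,-0.0006,0.0103,0,1],[0,0,-12,-0.0001,0.0206,0,1],[0,0,-18,0.0015,0.0308,0,1],[0,0,-18,0.0015,0.0308,0,1]]]}}

```text
time: 8.95
position: [0.5132, -0.2122, 0.0531]
tool_rot: [-0.091, -0.702, 0.704, 0.053]
ft_force: [-2.3, -2.3, 0.6]
grip_width: 0.0134
```

```bash
python3 st.py; python3 arc.py "(.6095,-.2328)" "range(-6,-49,-6)"
```

```text
t8.95 tcp [ 0.5132 -0.2122  0.0531] az-11.7 phi3.0 tilt3.12 ctr-B mm [3.  1.2] mouthz 0.0376 F [-2.3 -2.3  0.6] Fax-1.8 Ftan-2.7 M [-0.32  0.5  -0.14] w0.0134
R 0.09847862450933288
[0,0,-6,0.0027,0.0100,0,1], [0,0,-12,0.0064,0.0196,0,1], [0,0,-18,0.0111,0.0288,0,1], [0,0,-24,0.0167,0.0374,0,1], [0,0,-30,0.0232,0.0454,0,1], [0,0,-36,0.0305,0.0527,0,1], [0,0,-42,0.0385,0.0591,0,1], [0,0,-48,0.0472,0.0647,0,1],
```

{"name": "jog_arm", "arguments": {"increments": [[[0,0,-6,0.0027,0.01,-0.0005,1],[0,0,-12,0.0064,0.0196,-0.0005,1],[0,0,-18,0.0111,0.0288,-0.0005,1],[0,0,-24,0.0167,0.0374,-0.0005,1],[0,0,-30,0.0232,0.0454,-0.0005,1],[0,0,-30,0.0232,0.0454,-0.0005,1]]]}}

```text
time: 9.55
position: [0.5364, -0.1667, 0.0528]
tool_rot: [-0.269, -0.655, 0.667, 0.232]
ft_force: [-4.3, -2.0, 1.7]
grip_width: 0.0138
```

```bash
python3 st.py; python3 arc.py "(.6095,-.2328)" "(-4,-6,-8)"
```

```text
t9.55 tcp [ 0.5364 -0.1667  0.0528] az-41.5 phi32.8 tilt3.10 ctr-B mm [3.3 0.9] mouthz 0.0373 F [-4.3 -2.   1.7] Fax-1.9 Ftan-4.4 M [-0.36  0.6  -0.27] w0.0138
R 0.09857746463368057
[0,0,-4,0.0048,0.0049,0,1], [0,0,-6,0.0073,0.0073,0,1], [0,0,-8,0.0099,0.0095,0,1],
```

{"name": "jog_arm", "arguments": {"increments": [[[0,0,-4,0.0048,0.0049,0,1],[0,0,-4,0.0048,0.0049,0,1]]]}}

```text
time: 9.75
position: [0.5407, -0.1622, 0.0529]
tool_rot: [-0.29, -0.646, 0.659, 0.255]
ft_force: [-3.4, -2.0, 2.1]
grip_width: 0.0135
```

```bash
python3 st.py; python3 arc.py "(.6095,-.2328)" "(3,5,7)"
```

```text
t9.75 tcp [ 0.5407 -0.1622  0.0529] az-45.3 phi36.6 tilt3.06 ctr-B mm [3.1 0.6] mouthz 0.0373 F [-3.4 -2.   2.1] Fax-1.0 Ftan-3.8 M [-0.3   0.53 -0.23] w0.0135
R 0.09855983367913772
[0,0,3,-0.0036,-0.0037,0,1], [0,0,5,-0.0059,-0.0063,0,1], [0,0,7,-0.0081,-0.0089,0,1],
```

{"name": "jog_arm", "arguments": {"increments": [[[0,0,4,-0.0047,-0.005,0,1],[0,0,7,-0.0081,-0.0089,0,1],[0,0,7,-0.0081,-0.0089,0.003,1],[0,0,7,-0.0081,-0.0089,0.012,1],[0,0,7,-0.0081,-0.0089,0.022,1],[0,0,7,-0.0081,-0.0089,0.027,1],[0,0,7,-0.0081,-0.0089,0.027,1],[0,0,7,-0.0081,-0.0089,0.027,1]]]}}

```text
time: 10.55
position: [0.5322, -0.1706, 0.08]
tool_rot: [-0.25, -0.662, 0.673, 0.214]
ft_force: [-0.2, 0.3, -3.7]
grip_width: 0.0138
```

```bash
python3 - <<'E'
from st import *
st()
im=camera("scene");cv2.imwrite("pics/scene10.png",im[:,:,::-1]);crop("s",im,270,115,335,164,12,"s10.png")
E
python3 arc.py "(.6095,-.2328)" "[7.5*i for i in range(1,9)]"
```

```text
t10.55 tcp [ 0.5322 -0.1706  0.08  ] az-38.3 phi29.6 tilt3.02 ctr-B mm [2.7 1.3] mouthz 0.0644 F [-0.2  0.3 -3.7] Fax-0.3 Ftan0.1 M [ 0.3   0.34 -0.  ] w0.0138
R 0.09928750190081607
[0,0,7.5,-0.0075,-0.0106,0,1], [0,0,15,-0.0135,-0.0221,0,1], [0,0,22.5,-0.0179,-0.0343,0,1], [0,0,30,-0.0208,-0.0470,0,1], [0,0,37.5,-0.0219,-0.0600,0,1], [0,0,45,-0.0214,-0.0729,0,1], [0,0,52.5,-0.0191,-0.0857,0,1], [0,0,60,-0.0152,-0.0981,0,1],
```

View pics/s10.png

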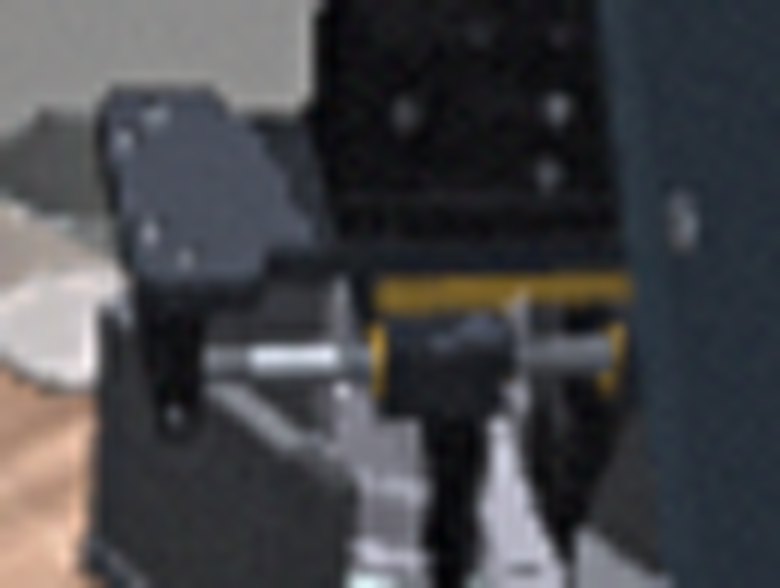

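{"name": "jog_arm", "arguments": {"increments": [[[0,0,7.5,-0.0075,-0.0106,0,1],[0,0,15,-0.0135,-0.0221,0,1],[0,0,22.5,-0.0179,-0.0343,0,1],[0,0,30,-0.0205,-0.047,0,1],[0,0,37.5,-0.0215,-0.06,0,1],[0,0,45,-0.0208,-0.073,0,1],[0,0,52.5,-0.0183,-0.086,0,1],[0,0,60,-0.0141,-0.0988,0,1]]]}}

```text
time: 11.4
position: [0.5174, -0.2696, 0.0792]
tool_rot: [-0.117, 0.698, -0.689, 0.153]
ft_force: [0.4, 0.2, -4.1]
grip_width: 0.013
```

{"name": "jog_arm", "arguments": {"increments": [[[0,0,0,0,0,0,1]]]}}

```text
time: 11.5
position: [0.5184, -0.2719, 0.0791]
tool_rot: [-0.117, 0.697, -0.691, 0.153]
ft_force: [0.4, -0.5, -3.3]
grip_width: 0.0137
```

```bash
python3 - <<'E'
from st import *
st()
im=camera("scene");cv2.imwrite("pics/scene11.png",im[:,:,::-1]);crop("s",im,270,115,335,164,12,"s11.png")
st()
E
```

```text
t11.50 tcp [ 0.5184 -0.2719  0.0791] az22.0 phi-30.7 tilt2.98 ctr-B mm [ 3.1 -1.3] mouthz 0.0633 F [ 0.4 -0.5 -3.3] Fax0.2 Ftan-0.7 M [-0.16  0.29 -0.04] w0.0137
t11.55 tcp [ 0.5174 -0.2704  0.0787] az21.9 phi-30.6 tilt2.91 ctr-B mm [2.1 0.1] mouthz 0.0629 F [ 0.6  0.3 -3.9] Fax0.6 Ftan0.0 M [-0.1   0.41  0.01] w0.0137
```

View pics/s11.png

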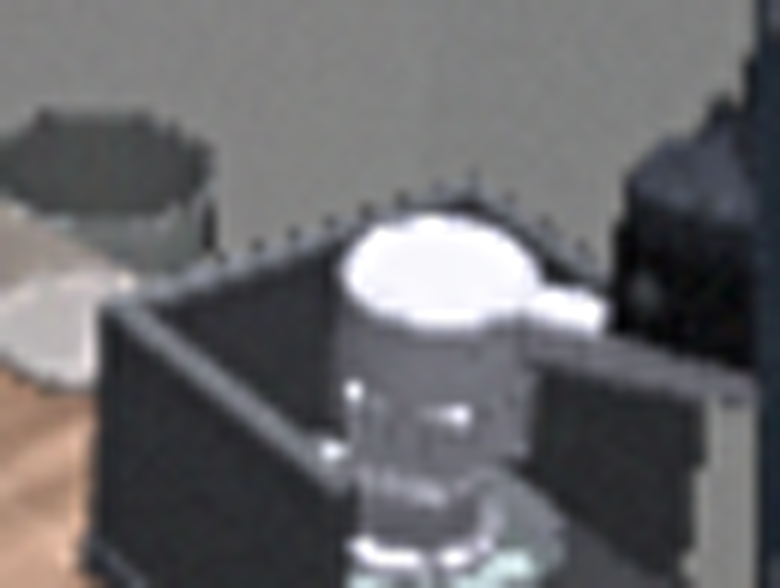

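{"name": "jog_arm", "arguments": {"increments": [[[0,0,0,0.0007,0.0007,-0.006,1],[0,0,0,0.0007,0.0007,-0.011,1],[0,0,0,0.0007,0.0007,-0.013,1],[0,0,0,0.0007,0.0007,-0.015,1],[0,0,0,0.0007,0.0007,-0.016,1]]]}}

```text
time: 12.05
position: [0.5183, -0.2692, 0.0626]
tool_rot: [-0.117, 0.698, -0.69, 0.152]
ft_force: [1.5, 1.2, -2.3]
grip_width: 0.0135
```

```bash
python3 st.py
```

```text
t12.05 tcp [ 0.5183 -0.2692  0.0626] az21.9 phi-30.6 tilt2.93 ctr-B mm [3.  1.3] mouthz 0.0468 F [ 1.5  1.2 -2.3] Fax1.8 Ftan0.6 M [ 0.1  -0.07 -0.04] w0.0135
```

{"name": "jog_arm", "arguments": {"increments": [[[0,0,0,0.0003,0,-0.002,1],[0,0,0,0.0003,0,-0.004,1],[0,0,0,0.0003,0,-0.006,1],[0,0,0,0.0003,0,-0.006,1]]]}}

```text
time: 12.45
position: [0.5185, -0.269, 0.0563]
tool_rot: [-0.117, 0.699, -0.689, 0.152]
ft_force: [1.2, 0.1, -2.9]
grip_width: 0.0134
```

```bash
python3 st.py
```

```text
t12.45 tcp [ 0.5185 -0.269   0.0563] az21.9 phi-30.6 tilt2.92 ctr-B mm [3.2 1.5] mouthz 0.0404 F [ 1.2  0.1 -2.9] Fax1.2 Ftan-0.3 M [-0.    0.13  0.04] w0.0134
```

{"name": "jog_arm", "arguments": {"increments": [[[0,0,0,0,0,-0.002,1],[0,0,0,0,0,-0.004,1],[0,0,0,0,0,-0.004,1]]]}}

```text
time: 12.75
position: [0.5181, -0.2695, 0.0529]
tool_rot: [-0.117, 0.698, -0.69, 0.151]
ft_force: [-4.3, -0.3, 5.5]
grip_width: 0.013
```

```bash
python3 st.py;  python3 arc.py "(.6105,-.2325)" "[-7.5*i for i in range(1,9)]+[-67]"
```

```text
t12.75 tcp [ 0.5181 -0.2695  0.0529] az21.9 phi-30.6 tilt2.90 ctr-B mm [2.8 1. ] mouthz 0.0371 F [-4.3 -0.3  5.5] Fax-4.1 Ftan1.3 M [0.07 0.27 0.12] w0.0130
R 0.09953495682568407
[0,0,-7.5,-0.0040,0.0124,0,1], [0,0,-15,-0.0064,0.0252,0,1], [0,0,-22.5,-0.0071,0.0382,0,1], [0,0,-30,-0.0061,0.0512,0,1], [0,0,-37.5,-0.0034,0.0639,0,1], [0,0,-45,0.0009,0.0762,0,1], [0,0,-52.5,0.0068,0.0878,0,1], [0,0,-60,0.0142,0.0985,0,1], [0,0,-67,0.0222,0.1076,0,1],
```

{"name": "jog_arm", "arguments": {"increments": [[[0,0,-7.5,-0.004,0.0124,0,1],[0,0,-15,-0.0064,0.0252,0,1],[0,0,-22.5,-0.0071,0.0382,0,1],[0,0,-30,-0.0061,0.0512,0,1],[0,0,-37.5,-0.0034,0.0639,0,1],[0,0,-45,0.0009,0.0762,0,1],[0,0,-52.5,0.0068,0.0878,0,1],[0,0,-60,0.0142,0.0985,0,1]]]}}

```text
time: 13.55
position: [0.5326, -0.1715, 0.0536]
tool_rot: [-0.25, -0.662, 0.673, 0.215]
ft_force: [-2.3, -3.5, 1.8]
grip_width: 0.0136
```

```bash
python3 st.py;  python3 arc.py "(.6105,-.2325)" "[-4,-7]"
```

```text
t13.55 tcp [ 0.5326 -0.1715  0.0536] az-38.4 phi29.7 tilt3.01 ctr-B mm [2.9 0.3] mouthz 0.038 F [-2.3 -3.5  1.8] Fax0.4 Ftan-4.2 M [-0.6   0.28 -0.04] w0.0136
R 0.0989655381580398
[0,0,-4,0.0044,0.0053,0,1], [0,0,-7,0.0080,0.0090,0,1],
```

{"name": "jog_arm", "arguments": {"increments": [[[0,0,-4,0.0044,0.0053,0,1],[0,0,-7,0.008,0.009,0,1],[0,0,-7,0.008,0.009,0,1]]]}}

```text
time: 13.85
position: [0.5408, -0.1626, 0.0539]
tool_rot: [-0.29, -0.645, 0.659, 0.255]
ft_force: [-2.3, -2.4, 0.6]
grip_width: 0.0133
```

```bash
python3 st.py;  python3 arc.py "(.6105,-.2325)" "[4,7]"
```

```text
t13.85 tcp [ 0.5408 -0.1626  0.0539] az-45.4 phi36.7 tilt3.05 ctr-B mm [3.1 0.2] mouthz 0.0382 F [-2.3 -2.4  0.6] Fax0.1 Ftan-3.4 M [-0.37  0.39 -0.14] w0.0133
R 0.09874995387241739
[0,0,4,-0.0047,-0.0050,0,1], [0,0,7,-0.0080,-0.0090,0,1],
```

Still only the loose-bolt drag. Back off, lift and refit 60° back.

{"name": "jog_arm", "arguments": {"increments": [[[0,0,4,-0.0047,-0.005,0,1],[0,0,7,-0.008,-0.009,0,1],[0,0,7,-0.008,-0.009,0.003,1],[0,0,7,-0.008,-0.009,0.012,1],[0,0,7,-0.008,-0.009,0.022,1],[0,0,7,-0.008,-0.009,0.026,1],[0,0,7,-0.008,-0.009,0.026,1]]]}}

```text
time: 14.55
position: [0.5324, -0.1709, 0.0805]
tool_rot: [-0.25, -0.662, 0.673, 0.215]
ft_force: [-0.2, 0.2, -3.9]
grip_width: 0.0136
```

```bash
python3 st.py
```

```text
t14.55 tcp [ 0.5324 -0.1709  0.0805] az-38.4 phi29.7 tilt3.00 ctr-B mm [2.7 0.9] mouthz 0.0648 F [-0.2  0.2 -3.9] Fax-0.3 Ftan0.0 M [0.33 0.35 0.  ] w0.0136
```

{"name": "jog_arm", "arguments": {"increments": [[[0,0,7.5,-0.0075,-0.0106,0,1],[0,0,15,-0.0135,-0.0221,0,1],[0,0,22.5,-0.0179,-0.0343,0,1],[0,0,30,-0.0205,-0.047,0,1],[0,0,37.5,-0.0215,-0.06,0,1],[0,0,45,-0.0208,-0.073,0,1],[0,0,52.5,-0.0183,-0.086,0,1],[0,0,60,-0.0143,-0.0985,0,1]]]}}

```text
time: 15.35
position: [0.517, -0.2691, 0.08]
tool_rot: [-0.117, 0.699, -0.689, 0.152]
ft_force: [-0.2, 0.1, -3.7]
grip_width: 0.0136
```

{"name": "jog_arm", "arguments": {"increments": [[[0,0,0,0,0,0,1],[0,0,0,0,0,0,1]]]}}

```text
time: 15.55
position: [0.5161, -0.2682, 0.0794]
tool_rot: [-0.117, 0.7, -0.689, 0.15]
ft_force: [0.3, 0.3, -4.0]
grip_width: 0.0134
```

```bash
python3 st.py
```

```text
t15.55 tcp [ 0.5161 -0.2682  0.0794] az21.8 phi-30.5 tilt2.84 ctr-B mm [0.9 2.2] mouthz 0.0635 F [ 0.3  0.3 -4. ] Fax0.4 Ftan0.1 M [-0.18  0.37 -0.02] w0.0134
```

{"name": "jog_arm", "arguments": {"increments": [[[0,0,0,0.002,-0.001,-0.006,1],[0,0,0,0.002,-0.001,-0.011,1],[0,0,0,0.002,-0.001,-0.013,1],[0,0,0,0.002,-0.001,-0.015,1],[0,0,0,0.002,-0.001,-0.0165,1]]]}}

```text
time: 16.05
position: [0.5189, -0.2689, 0.063]
tool_rot: [-0.116, 0.699, -0.689, 0.151]
ft_force: [5.5, 2.4, -1.2]
grip_width: 0.0131
```

```bash
python3 st.py
```

```text
t16.05 tcp [ 0.5189 -0.2689  0.063 ] az21.8 phi-30.5 tilt2.91 ctr-B mm [3.7 1.5] mouthz 0.0471 F [ 5.5  2.4 -1.2] Fax6.0 Ftan0.2 M [ 0.55 -0.81  0.08] w0.0131
```

{"name": "jog_arm", "arguments": {"increments": [[[0,0,0,0.0007,0.0002,-0.0015,1],[0,0,0,0.0007,0.0002,-0.003,1],[0,0,0,0.0007,0.0002,-0.003,1]]]}}

```text
time: 16.35
position: [0.5193, -0.2686, 0.0597]
tool_rot: [-0.116, 0.7, -0.689, 0.151]
ft_force: [2.6, 1.7, -1.9]
grip_width: 0.0136
```

```bash
python3 st.py
```

```text
t16.35 tcp [ 0.5193 -0.2686  0.0597] az21.8 phi-30.5 tilt2.89 ctr-B mm [4.1 1.8] mouthz 0.0438 F [ 2.6  1.7 -1.9] Fax3.0 Ftan0.6 M [ 0.24 -0.38  0.04] w0.0136
```

{"name": "jog_arm", "arguments": {"increments": [[[0,0,0,0,0,-0.002,1],[0,0,0,0,0,-0.004,1],[0,0,0,-0.0003,0,-0.006,1],[0,0,0,-0.0005,0,-0.007,1],[0,0,0,-0.001,0,-0.007,1]]]}}

```text
time: 16.85
position: [0.5181, -0.2691, 0.0531]
tool_rot: [-0.116, 0.699, -0.689, 0.151]
ft_force: [-0.8, 0.2, 4.5]
grip_width: 0.0139
```

```bash
python3 st.py;  python3 arc.py "(.6105,-.2325)" "[-7.5*i for i in range(1,7)]+[-67]"
```

```text
t16.85 tcp [ 0.5181 -0.2691  0.0531] az21.7 phi-30.4 tilt2.89 ctr-B mm [2.9 1.2] mouthz 0.0372 F [-0.8  0.2  4.5] Fax-0.7 Ftan0.4 M [ 0.14 -0.22  0.03] w0.0139
R 0.09935361341562221
[0,0,-7.5,-0.0040,0.0124,0,1], [0,0,-15,-0.0063,0.0252,0,1], [0,0,-22.5,-0.0070,0.0381,0,1], [0,0,-30,-0.0059,0.0511,0,1], [0,0,-37.5,-0.0032,0.0638,0,1], [0,0,-45,0.0011,0.0760,0,1], [0,0,-67,0.0225,0.1073,0,1],
```

{"name": "jog_arm", "arguments": {"increments": [[[0,0,-7.5,-0.004,0.0124,0,1],[0,0,-15,-0.0063,0.0252,0,1],[0,0,-22.5,-0.007,0.0381,0,1],[0,0,-30,-0.0059,0.0511,0,1],[0,0,-30,-0.0059,0.0511,0,1]]]}}

```text
time: 17.35
position: [0.5121, -0.2176, 0.0535]
tool_rot: [0.068, 0.705, -0.705, -0.032]
ft_force: [-4.0, -3.1, 4.1]
grip_width: 0.0135
```

```bash
cat >> st.py <<'E'
    o=get_obs();p=o['position'];F=o['ft_force'];M=o['moment']
    r=p[:2]-np.array([.6105,-.2325])
    print("torque about bolt (cw+)", -(r[0]*F[1]-r[1]*F[0])*-1, "with Mz",(r[0]*F[1]-r[1]*F[0])+M[2])
E
python3 st.py;  python3 arc.py "(.6105,-.2325)" "[-2,-4,-6,-8]"
```

```text
File "st.py", line 9
    o=get_obs();p=o['position'];F=o['ft_force'];M=o['moment']
IndentationError: unexpected indent
Traceback (most recent call last):
  File "arc.py", line 2, in <module>
    from st import *
  File "st.py", line 9
    o=get_obs();p=o['position'];F=o['ft_force'];M=o['moment']
IndentationError: unexpected indent
```

```bash
python3 - <<'E'
s=open('st.py').read().split('if __name__')[0]
s+='''    p=o['position'];F=o['ft_force'];M=o['moment'];r=p[:2]-np.array([.6105,-.2325]);x=r[0]*F[1]-r[1]*F[0]
    print("resist torque: rxF %.3f  +Mz %.3f"%(x,x+M[2]))
if __name__=="__main__": st()
'''
open('st.py','w').write(s)
E
python3 st.py;  python3 arc.py "(.6105,-.2325)" "[-2,-4,-6,-8]"
```

```text
t17.35 tcp [ 0.5121 -0.2176  0.0535] az-8.2 phi-0.5 tilt2.90 ctr-B mm [3.  1.8] mouthz 0.0376 F [-4.  -3.1  4.1] Fax-3.5 Ftan-3.6 M [-0.56  0.29 -0.34] w0.0135
resist torque: rxF 0.364  +Mz 0.020
R 0.09950226617711848
[0,0,-2,0.0006,0.0034,0,1], [0,0,-4,0.0013,0.0068,0,1], [0,0,-6,0.0021,0.0102,0,1], [0,0,-8,0.0030,0.0135,0,1],
```

{"name": "jog_arm", "arguments": {"increments": [[[0,0,-2,0.0006,0.0034,0,1],[0,0,-4,0.0013,0.0068,0,1],[0,0,-4,0.0013,0.0068,0,1]]]}}

```text
time: 17.65
position: [0.5133, -0.2117, 0.0536]
tool_rot: [-0.092, -0.702, 0.704, 0.056]
ft_force: [-4.0, -1.4, 4.4]
grip_width: 0.0134
```

```bash
python3 st.py;  python3 arc.py "(.6105,-.2325)" "[-2,-3,-4,-6,-8]"
```

```text
t17.65 tcp [ 0.5133 -0.2117  0.0536] az-12.0 phi3.3 tilt2.90 ctr-B mm [3.  1.1] mouthz 0.0377 F [-4.  -1.4  4.4] Fax-3.7 Ftan-2.2 M [-0.51  0.3  -0.1 ] w0.0134
resist torque: rxF 0.216  +Mz 0.113
R 0.09943911213953315
[0,0,-2,0.0008,0.0034,0,1], [0,0,-3,0.0012,0.0051,0,1], [0,0,-4,0.0017,0.0067,0,1], [0,0,-6,0.0027,0.0101,0,1], [0,0,-8,0.0038,0.0133,0,1],
```

{"name": "jog_arm", "arguments": {"increments": [[[0,0,-2,0.0008,0.0034,0,1],[0,0,-4,0.0017,0.0067,0,1],[0,0,-4,0.0017,0.0067,0,1]]]}}

```text
time: 17.95
position: [0.5148, -0.2055, 0.0536]
tool_rot: [-0.115, -0.699, 0.702, 0.08]
ft_force: [-2.8, -1.9, 2.7]
grip_width: 0.0132
```

```bash
python3 st.py;  python3 arc.py "(.6105,-.2325)" "[-2,-3,-4]"
```

```text
t17.95 tcp [ 0.5148 -0.2055  0.0536] az-15.9 phi7.2 tilt2.89 ctr-B mm [2.9 0.8] mouthz 0.0377 F [-2.8 -1.9  2.7] Fax-2.2 Ftan-2.6 M [-0.43  0.2  -0.06] w0.0132
resist torque: rxF 0.261  +Mz 0.200
R 0.09942445302869414
[0,0,-2,0.0010,0.0033,0,1], [0,0,-3,0.0015,0.0050,0,1], [0,0,-4,0.0021,0.0066,0,1],
```

{"name": "jog_arm", "arguments": {"increments": [[[0,0,-1.5,0.0008,0.0025,0,1],[0,0,-3,0.0015,0.005,0,1],[0,0,-3,0.0015,0.005,0,1]]]}}

```text
time: 18.25
position: [0.5162, -0.2011, 0.0536]
tool_rot: [-0.132, -0.695, 0.7, 0.097]
ft_force: [-3.7, -2.5, 3.1]
grip_width: 0.0134
```

```bash
python3 st.py;  python3 arc.py "(.6105,-.2325)" "[-2,-3,-4]"
```

```text
t18.25 tcp [ 0.5162 -0.2011  0.0536] az-18.7 phi10.0 tilt2.89 ctr-B mm [2.8 0.5] mouthz 0.0377 F [-3.7 -2.5  3.1] Fax-2.7 Ftan-3.6 M [-0.56  0.23  0.03] w0.0134
resist torque: rxF 0.352  +Mz 0.381
R 0.0993836690173132
[0,0,-2,0.0012,0.0033,0,1], [0,0,-3,0.0018,0.0049,0,1], [0,0,-4,0.0024,0.0065,0,1],
```

{"name": "jog_arm", "arguments": {"increments": [[[0,0,-1,0.0006,0.0017,0,1],[0,0,-2,0.0012,0.0033,0,1],[0,0,-2,0.0012,0.0033,0,1]]]}}

```text
time: 18.55
position: [0.5173, -0.1981, 0.0536]
tool_rot: [-0.144, -0.693, 0.698, 0.109]
ft_force: [-4.0, -3.2, 3.7]
grip_width: 0.0134
```

```bash
python3 st.py;  python3 arc.py "(.6105,-.2325)" "[-2,-3,-4]"
```

```text
t18.55 tcp [ 0.5173 -0.1981  0.0536] az-20.7 phi12.0 tilt2.88 ctr-B mm [2.8 0.4] mouthz 0.0377 F [-4.  -3.2  3.7] Fax-2.6 Ftan-4.4 M [-0.65  0.37  0.04] w0.0134
resist torque: rxF 0.438  +Mz 0.476
R 0.09935636525462908
[0,0,-2,0.0013,0.0032,0,1], [0,0,-3,0.0019,0.0048,0,1], [0,0,-4,0.0026,0.0064,0,1],
```

{"name": "jog_arm", "arguments": {"increments": [[[0,0,-1,0.0006,0.0016,0,1],[0,0,-2,0.0013,0.0032,0,1],[0,0,-2,0.0013,0.0032,0,1]]]}}

```text
time: 18.85
position: [0.5185, -0.195, 0.0536]
tool_rot: [-0.156, -0.69, 0.696, 0.121]
ft_force: [-4.5, -3.9, 2.9]
grip_width: 0.0132
```

```bash
python3 st.py;  python3 arc.py "(.6105,-.2325)" "[-2,-3,-4]"
```

```text
t18.85 tcp [ 0.5185 -0.195   0.0536] az-22.6 phi13.9 tilt2.87 ctr-B mm [2.7 0.3] mouthz 0.0377 F [-4.5 -3.9  2.9] Fax-2.7 Ftan-5.4 M [-0.89  0.44  0.08] w0.0132
resist torque: rxF 0.534  +Mz 0.619
R 0.0993602972661433
[0,0,-2,0.0014,0.0032,0,1], [0,0,-3,0.0021,0.0048,0,1], [0,0,-4,0.0028,0.0063,0,1],
```

{"name": "jog_arm", "arguments": {"increments": [[[0,0,-1,0.0007,0.0016,0,1],[0,0,-2,0.0014,0.0032,0,1],[0,0,-2,0.0014,0.0032,0,1],[0,0,-2,0.0014,0.0032,0,1]]]}}

```text
time: 19.25
position: [0.5197, -0.1922, 0.0536]
tool_rot: [-0.168, -0.687, 0.695, 0.133]
ft_force: [-5.1, -4.9, 3.6]
grip_width: 0.0133
```

```bash
python3 st.py;  python3 arc.py "(.6105,-.2325)" "[-1,-2,8,10,12,14]"
```

```text
t19.25 tcp [ 0.5197 -0.1922  0.0536] az-24.6 phi15.9 tilt2.87 ctr-B mm [ 2.6 -0. ] mouthz 0.0377 F [-5.1 -4.9  3.6] Fax-2.6 Ftan-6.6 M [-0.93  0.46  0.15] w0.0133
resist torque: rxF 0.652  +Mz 0.805
R 0.09934039360724767
[0,0,-1,0.0007,0.0016,0,1], [0,0,-2,0.0015,0.0031,0,1], [0,0,8,-0.0047,-0.0130,0,1], [0,0,10,-0.0056,-0.0164,0,1], [0,0,12,-0.0064,-0.0198,0,1], [0,0,14,-0.0071,-0.0232,0,1],
```

{"name": "jog_arm", "arguments": {"increments": [[[0,0,4,-0.0025,-0.0065,0,1],[0,0,8,-0.0047,-0.013,0,1],[0,0,11,-0.006,-0.0181,0,1],[0,0,11,-0.006,-0.0181,0,1]]]}}

```text
time: 19.65
position: [0.5137, -0.2098, 0.0535]
tool_rot: [-0.102, -0.7, 0.704, 0.067]
ft_force: [-1.1, 1.5, 3.3]
grip_width: 0.0134
```

```bash
python3 st.py;  python3 arc.py "(.6105,-.2325)" "[-1,1,2]"
```

```text
t19.65 tcp [ 0.5137 -0.2098  0.0535] az-13.7 phi5.0 tilt2.85 ctr-B mm [2.8 0.2] mouthz 0.0376 F [-1.1  1.5  3.3] Fax-1.4 Ftan1.2 M [ 0.19 -0.16  0.07] w0.0134
resist torque: rxF -0.117  +Mz -0.050
R 0.09942811472748103
[0,0,-1,0.0004,0.0017,0,1], [0,0,1,-0.0004,-0.0017,0,1], [0,0,2,-0.0007,-0.0034,0,1],
```

{"name": "jog_arm", "arguments": {"increments": [[[0,0,0,0,0,0.004,1],[0,0,0,0,0,0.012,1],[0,0,0,0,0,0.022,1],[0,0,0,0,0,0.04,1],[0,0,0,0,0,0.065,1],[0,0,0,0,0,0.09,1],[0,0,0,0,0,0.1,1]]]}}

```text
time: 20.35
position: [0.514, -0.2092, 0.1548]
tool_rot: [-0.102, -0.7, 0.704, 0.067]
ft_force: [1.9, 0.5, -2.8]
grip_width: 0.0138
```

```bash
python3 - <<'E'
from st import *
st()
im=camera("scene");cv2.imwrite("pics/scene12.png",im[:,:,::-1]);crop("s",im,270,100,340,165,9,"s12.png")
E
```

```text
t20.35 tcp [ 0.514  -0.2092  0.1548] az-13.7 phi5.0 tilt2.89 ctr-B mm [3.1 0.8] mouthz 0.1389 F [ 1.9  0.5 -2.8] Fax1.7 Ftan0.9 M [0.07 0.34 0.01] w0.0138
resist torque: rxF -0.093  +Mz -0.083
```

View pics/s12.png

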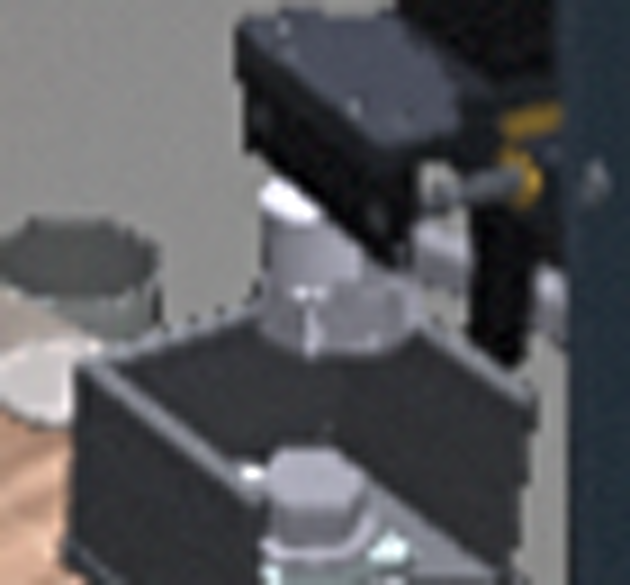

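{"name": "jog_arm", "arguments": {"increments": [[[0,0,5,-0.003,0.03,0,1],[0,0,10,-0.008,0.06,0,1],[0,0,15,-0.012,0.09,0,1],[0,0,20,-0.017,0.12,0,1],[0,0,25,-0.022,0.15,0,1],[0,0,30,-0.028,0.18,-0.01,1],[0,0,35,-0.0334,0.21,-0.025,1],[0,0,36.7,-0.0334,0.2193,-0.04,1]]]}}

```text
time: 21.2
position: [0.4776, 0.013, 0.1139]
tool_rot: [-0.126, 0.697, -0.687, 0.159]
ft_force: [0.4, -0.0, -3.5]
grip_width: 0.013
```

{"name": "jog_arm", "arguments": {"increments": [[[0,0,0,0,0,0,1],[0,0,0,0,0,0,1]]]}}

```text
time: 21.4
position: [0.4762, 0.0136, 0.1129]
tool_rot: [-0.128, 0.698, -0.687, 0.157]
ft_force: [-0.2, 0.7, -3.1]
grip_width: 0.0137
```

```bash
python3 - <<'E'
from st import *
st(B=(.5723,.0487))
im=camera("scene");cv2.imwrite("pics/scene13.png",im[:,:,::-1]);crop("s",im,215,155,305,225,8,"s13.png")
st(B=(.5723,.0487))
o=get_obs();p=o['position'];R=Ro.from_quat(o['tool_rot']).as_matrix();a=R[:,0]*np.sign(R[0,0])
a[2]=0;c=p+a*.0995
for dz in(-.0209,0,.029): print(proj("scene",c+[0,0,dz]))
E
```

```text
t21.40 tcp [0.4762 0.0136 0.1129] az23.3 phi-32.0 tilt2.54 ctr-B mm [-4.8  4.2] mouthz 0.0964 F [-0.2  0.7 -3.1] Fax0.1 Ftan0.7 M [-0.17  0.32 -0.02] w0.0137
resist torque: rxF -0.041  +Mz -0.057
t21.45 tcp [0.4774 0.0129 0.1136] az23.2 phi-31.9 tilt2.67 ctr-B mm [-3.6  3.4] mouthz 0.0973 F [ 0.2 -0.3 -3.5] Fax0.1 Ftan-0.4 M [-0.12  0.29 -0.01] w0.0135
resist torque: rxF -0.021  +Mz -0.029
[241.80160841 186.05801675]
[241.66898646 179.52776148]
[241.48003518 170.16172227]
```

View pics/s13.png

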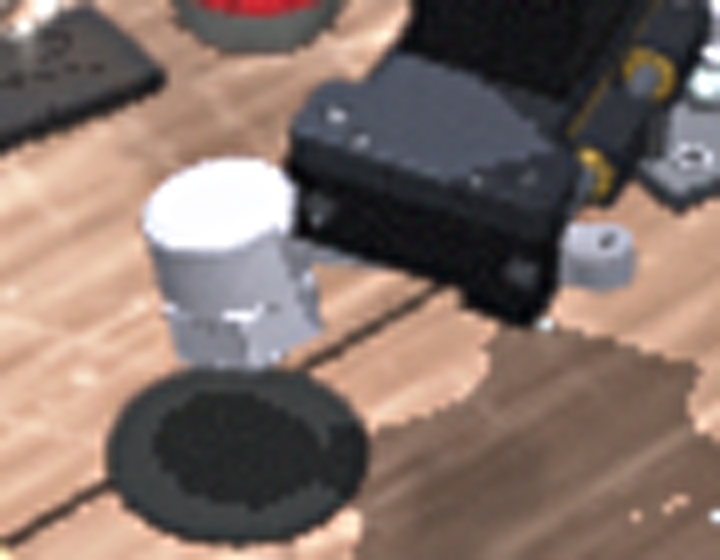

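The spanner has slipped to about 16° of droop in the grip: the barrel leans and its top sits about 8 px low. I'll pitch the tool slowly to level it before setting down.

{"name": "jog_arm", "arguments": {"increments": [[[1.2,-2.9,0,0.002,-0.0003,0,1],[2.4,-5.8,0,0.004,-0.0007,0,1],[3.6,-8.7,0,0.006,-0.001,0,1],[4.8,-11.6,0,0.0075,-0.0014,0,1],[6,-14,0,0.0084,-0.0014,0,1],[6,-14,0,0.0084,-0.0014,0,1],[6,-14,0,0.0084,-0.0014,0,1]]]}}

```text
time: 22.15
position: [0.4865, 0.0103, 0.1141]
tool_rot: [-0.033, 0.708, -0.661, 0.248]
ft_force: [0.9, 0.9, -3.7]
grip_width: 0.0136
```

```bash
python3 - <<'E'
from st import *
im=camera("scene");cv2.imwrite("pics/scene14.png",im[:,:,::-1]);crop("s",im,215,145,305,215,8,"s14.png")
st(B=(.5723,.0487))
o=get_obs();p=o['position'];R=Ro.from_quat(o['tool_rot']).as_matrix();print(R.round(3))
g=p-R[:,1]*.0187;a=R[:,0]*np.sign(R[0,0]);t=np.array([a[0],a[1],0])/np.hypot(a[0],a[1])
c=g+t*.0995;print("grasp",g,"ctr",c)
for dz in(-.0396,0,.0103): print(proj("scene",c+[0,0,dz]))
E
```

```text
t22.20 tcp [0.4868 0.0105 0.1141] az23.2 phi-31.9 tilt17.64 ctr-B mm [ 1.5 -0.9] mouthz 0.1239 F [-0.1 -0.6 -2.5] Fax-0.3 Ftan-0.6 M [-0.27  0.65 -0.01] w0.0133
resist torque: rxF 0.099  +Mz 0.085
[[-0.875  0.282  0.395]
 [-0.375  0.124 -0.919]
 [-0.308 -0.951 -0.003]]
grasp [0.48151087 0.00822067 0.13192308] ctr [0.57297499 0.0473942  0.13192308]
[242.11006022 184.63098068]
[241.86609764 172.1330275 ]
[241.80096716 168.77377829]
```

View pics/s14.png

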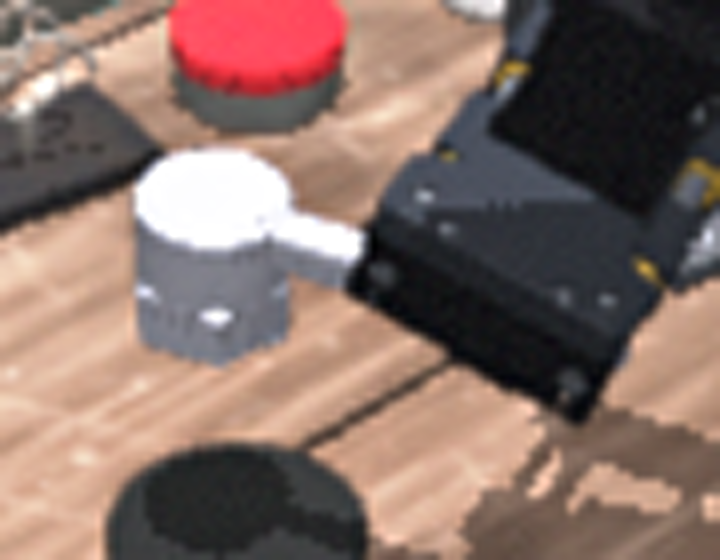

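{"name": "jog_arm", "arguments": {"increments": [[[0,0,0,-0.0005,0.001,-0.008,1],[0,0,0,-0.0005,0.001,-0.02,1],[0,0,0,-0.0005,0.001,-0.034,1],[0,0,0,-0.0005,0.001,-0.048,1],[0,0,0,-0.0005,0.001,-0.06,1],[0,0,0,-0.0005,0.001,-0.07,1],[0,0,0,-0.0005,0.001,-0.076,1],[0,0,0,-0.0005,0.001,-0.08,1]]]}}

```text
time: 23.0
position: [0.4877, 0.0111, 0.0337]
tool_rot: [-0.033, 0.707, -0.661, 0.249]
ft_force: [0.5, -0.8, -4.9]
grip_width: 0.0136
```

```bash
cat > c.py <<'E'
from st import *
def g():
    o=get_obs();p=o['position'];R=Ro.from_quat(o['tool_rot']).as_matrix()
    g=p-R[:,1]*.0187;a=R[:,0]*np.sign(R[0,0]);t=np.array([a[0],a[1],0])/np.hypot(a[0],a[1])
    c=g+t*.0995;print("t",o['time'],"tcp",p.round(4),"ctr",c.round(4),"mouth",(c[2]-.0396).round(4),o['ft_force'].round(1),o['moment'].round(2));return c
E
python3 - <<'E'
from c import *
c=g()
im=camera("scene");cv2.imwrite("pics/scene15.png",im[:,:,::-1]);crop("s",im,205,165,295,235,8,"s15.png")
for dz in(-.0396,0,.0103): print(proj("scene",c+[0,0,dz]))
g()
E
```

```text
t 23.0 tcp [0.4877 0.0111 0.0337] ctr [0.5739 0.048  0.0515] mouth 0.0119 [ 0.5 -0.8 -4.9] [-0.3   0.69 -0.02]
[242.18858582 208.04599679]
[241.9544342 196.7819435]
[241.89193674 193.75775882]
t 23.05 tcp [0.4876 0.0111 0.0334] ctr [0.5738 0.048  0.0512] mouth 0.0116 [-0.1 -0.4 -3.7] [-0.24  0.62  0.  ]
```

View pics/s15.png

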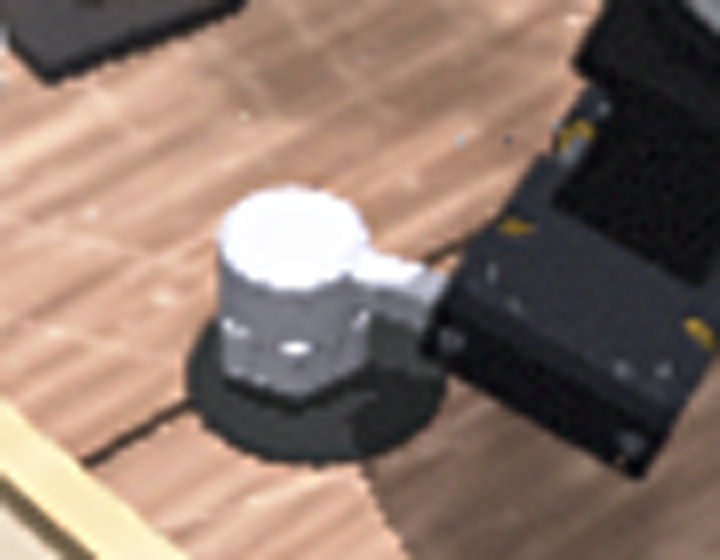

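{"name": "jog_arm", "arguments": {"increments": [[[0,0,0,-0.002,-0.003,0,1],[0,0,0,-0.004,-0.006,-0.002,1],[0,0,0,-0.005,-0.007,-0.004,1],[0,0,0,-0.005,-0.007,-0.006,1],[0,0,0,-0.005,-0.007,-0.007,1],[0,0,0,-0.005,-0.007,-0.007,1]]]}}

```text
time: 23.65
position: [0.4829, 0.0039, 0.0265]
tool_rot: [-0.033, 0.707, -0.661, 0.249]
ft_force: [0.2, 0.1, -3.6]
grip_width: 0.0138
```

```bash
python3 - <<'E'
from c import *
g()
E
```

```text
t 23.65 tcp [0.4829 0.0039 0.0265] ctr [0.569  0.0408 0.0443] mouth 0.0047 [ 0.2  0.1 -3.6] [-0.31  0.63 -0.05]
```

{"name": "jog_arm", "arguments": {"increments": [[[0,0,0,0,0,-0.001,1],[0,0,0,0,0,-0.0015,1],[0,0,0,0,0,-0.002,1],[0,0,0,0,0,-0.002,1]]]}}

```text
time: 24.05
position: [0.4829, 0.0039, 0.0244]
tool_rot: [-0.033, 0.707, -0.661, 0.249]
ft_force: [-0.0, 0.1, -2.8]
grip_width: 0.0133
```

```bash
python3 - <<'E'
from c import *
g()
im=camera("scene");cv2.imwrite("pics/scene16.png",im[:,:,::-1]);crop("s",im,205,165,295,235,8,"s16.png")
E
```

```text
t 24.05 tcp [0.4829 0.0039 0.0244] ctr [0.569  0.0409 0.0422] mouth 0.0026 [-0.   0.1 -2.8] [-0.3   0.63  0.03]
```

View pics/s16.png

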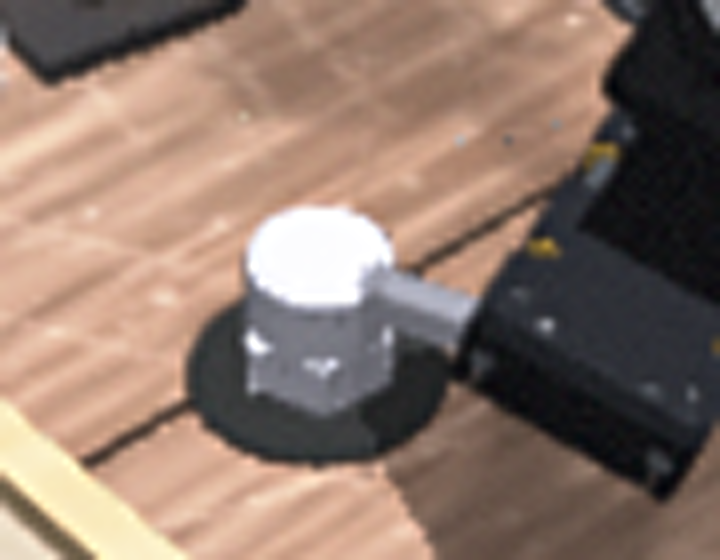

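{"name": "jog_arm", "arguments": {"increments": [[[0,0,0,0,0,-0.001,1],[0,0,0,0,0,-0.002,1],[0,0,0,0,0,-0.002,1]]]}}

```text
time: 24.4
position: [0.4827, 0.0039, 0.0227]
tool_rot: [-0.032, 0.707, -0.661, 0.249]
ft_force: [-2.7, -1.7, 2.4]
grip_width: 0.0134
```

```bash
python3 -c "
from c import *
g()"
```

```text
t 24.4 tcp [0.4827 0.0039 0.0227] ctr [0.5689 0.0408 0.0405] mouth 0.0009 [-2.7 -1.7  2.4] [-0.18  0.45 -0.04]
```

{"name": "jog_arm", "arguments": {"increments": [[[0,0,0,0,0,-0.0005,1],[0,0,0,0,0,-0.0005,0.6],[0,0,0,0,0,0,0.4],[0,0,0,0,0,0,0],[0,0,0,0,0,0,-0.2],[0,0,0,0,0,0,-0.2],[0,0,0,0,0,0,-0.2]]]}}

```text
time: 25.1
position: [0.4828, 0.0039, 0.0227]
tool_rot: [-0.032, 0.707, -0.661, 0.249]
ft_force: [-0.4, -0.4, 0.9]
grip_width: 0.0477
```

```bash
python3 - <<'E'
from c import *
g();print(get_obs()['grip_width'])
im=camera("scene");cv2.imwrite("pics/scene17.png",im[:,:,::-1]);crop("s",im,205,165,295,235,8,"s17.png")
im=camera("top");crop("s",im,215,160,305,230,8,"t17.png")
E
```

```text
t 25.1 tcp [0.4828 0.0039 0.0227] ctr [0.5689 0.0408 0.0405] mouth 0.0009 [-0.4 -0.4  0.9] [-0.05  0.18 -0.07]
0.04771914384017755
```

View pics/s17.png

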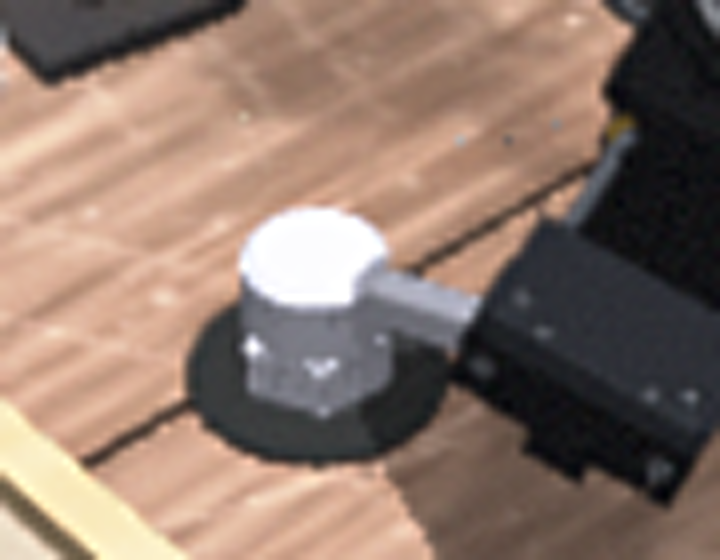

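View pics/t17.png

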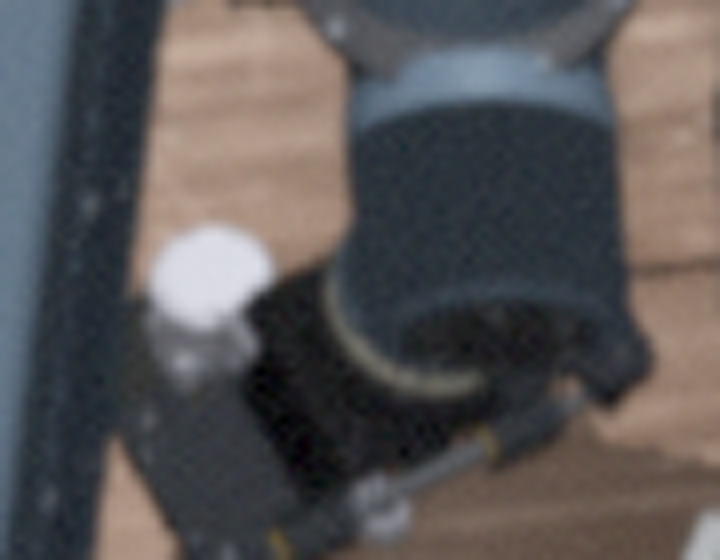

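{"name": "jog_arm", "arguments": {"increments": [[[0,0,0,-0.004,-0.002,0.014,-0.2],[0,0,0,-0.01,-0.005,0.035,-0.2],[0,0,0,-0.02,-0.009,0.07,-0.2],[0,0,0,-0.03,-0.013,0.11,-0.2],[0,0,0,-0.035,-0.04,0.15,-0.2],[0,0,0,-0.035,-0.09,0.17,-0.2],[0,0,0,-0.035,-0.13,0.18,-0.2],[0,0,0,-0.035,-0.13,0.18,-0.2]]]}}

```text
time: 26.0
position: [0.4507, -0.1333, 0.2055]
tool_rot: [-0.028, 0.703, -0.665, 0.249]
ft_force: [0.2, -0.3, 0.1]
grip_width: 0.0525
```

{"name": "jog_arm", "arguments": {"increments": [[[0,0,0,0.01,-0.05,0.02,-0.2],[0,0,0,0.02,-0.1,0.03,-0.2],[0,0,0,0.02,-0.15,0.03,-0.2],[0,0,0,0.02,-0.2,0.03,-0.2],[0,0,0,0.02,-0.2,0.03,-0.2]]]}}

```text
time: 26.5
position: [0.4712, -0.3387, 0.2353]
tool_rot: [-0.027, 0.702, -0.667, 0.248]
ft_force: [0.6, -0.2, 0.1]
grip_width: 0.0519
```

```bash
python3 - <<'E'
from c import *
g()
im=camera("scene");cv2.imwrite("pics/scene18.png",im[:,:,::-1]);crop("s",im,205,130,335,230,6,"s18.png")
im=camera("top");cv2.imwrite("pics/top18.png",im[:,:,::-1]);crop("s",im,205,130,305,230,6,"t18.png")
E
```

```text
t 26.5 tcp [ 0.4712 -0.3387  0.2353] ctr [ 0.5574 -0.3021  0.2531] mouth 0.2135 [ 0.6 -0.2  0.1] [-0.12  0.18  0.02]
```

View pics/s18.png

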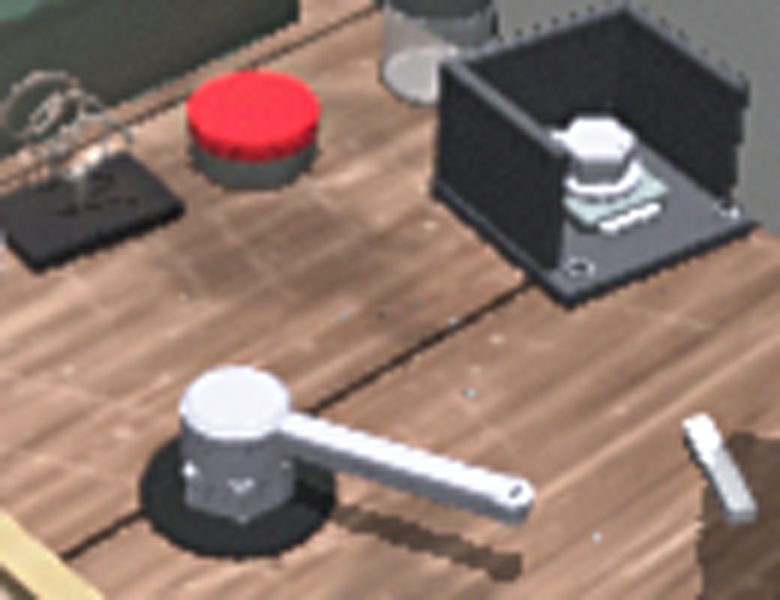

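View pics/t18.png

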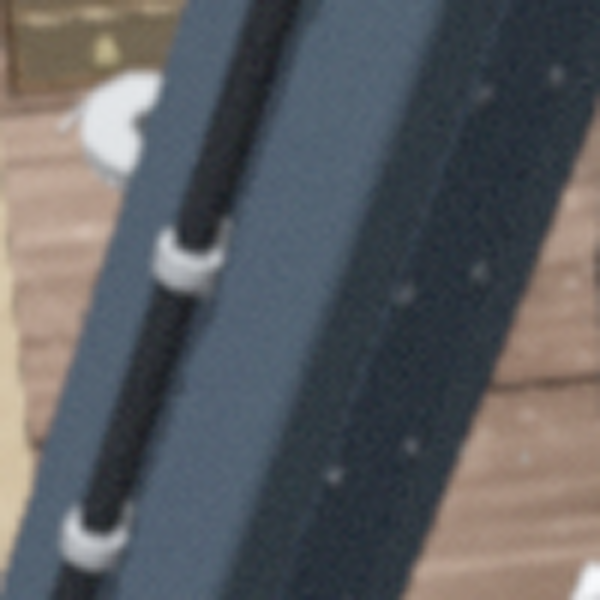

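View pics/scene18.png

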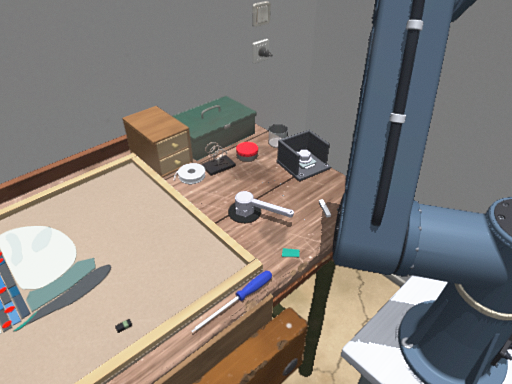

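```bash
python3 -c "
from rig import *
o=get_obs();print(o['time'],o['ft_force'],abs(o['joint_velocities']).max());print(hand_in())"
```

```text
26.6 [ 0.79989781  0.09857027 -0.49409209] 0.07906624658632744
the job is handed in; nothing more can be done
None
```

The bolt is tight, the spanner is back on its pad socket down, and the job was handed in at 26.6 s of the 72 s allowed.

- **Tightening:** I fitted the socket right down three times and made three clockwise swings between the cheeks, going back 60° for each refit. Turning the loose bolt took about 0.2–0.4 N m. On the third swing the resistance rose steadily from where the bolt should come up. I stopped at 6.6 N on the handle, which is 0.65 N m from the force alone or 0.8 N m with the measured moment added. Both are inside the 0.5–1 N m window.
- **Last checks:** The final scene view shows the spanner upright and near the pad's centre, with the gripper open and clear of it. The other things there look unmoved. The nippers were out of that view, and the arm hid most of the work from the top camera, so I could not confirm it from both cameras. The bolt head's corners looked consistent with the tight position, judged by eye.
- **What went wrong or disagreed:**
    - The handle slipped in the grip, about 3° at first and about 16° on the way back. I tilted the tool to level it before setting it down.
    - The two cameras differed by a few mm, so I settled the bolt's position by feel while fitting the socket.
    - I set the spanner down a few mm nearer the pad's centre than where it first stood.

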